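# Lay out the shoe shine seat

### The arm

A 7-joint arm with a two-finger parallel gripper is mounted at the origin on the work surface. World frame = base frame: x ahead of the robot, y to its left, z up, the work surface at z = 0. Lengths are in m, angles in rad, forces in N, time in s.
With the tool pointing down it reaches from about 0.425 to 0.875 m from the base axis. Payload 9.9 kg.
Tool frame: the origin (TCP) lies on the centre line of the jaws, within the pads' length; the fingertips stand 19 mm ahead of it and the grasp point (between the pads) is the TCP; z points along the fingers, y is the direction in which the jaws open and shut (so a half turn about z gives the same grasp; the last joint's range is limited). The gripper opens to 85 mm and grips with 20 to 120 N. Pads are 22 mm wide; open, the fingers measure 114 mm over their backs; the gripper's body (76 mm by 85 mm) begins 54 mm behind the grasp point. The pads swing forward as they close: fully open they stand 13 mm farther back than shut.
Start: joints at [1.237, 0.576, 0.025, 1.437, -0.015, 1.129, -0.057], TCP at [0.167, -0.654, 0.25] pointing down, gripper open.
Joint ranges: [-2.76, 2.76], [-0.34, 2.15], [-1.52, 1.57], [0.19, 2.46], [-1.09, 4.23], [0.17, 1.99], [-2.82, 2.82]. Speed limits (rad/s): [2.22, 2.22, 3.01, 3.01, 3.14, 3.14, 3.14].

### API

Orientations are given as a unit quaternion [x, y, z, w].
In Python, from workcell import * gives the robot as it stands.
- The arm moves only by the tool play_rows, never from a script. Its argument "targets" is a list of rows, each an object of numbers: "dx", "dy", "dz": the shift along the tool's x, y, z in cm; "rx", "ry", "rz": the turn, a rotation vector about the tool's x, y, z in degrees. In form: [{"dx": .., "dy": .., "dz": .., "rx": .., "ry": .., "rz": ..}, ...]. A call has 1 to 5 rows; each row shifts and turns the commanded pose from where the row before left it, along the tool's axes as they then stand; what a row does not reach is not made up. A row lasts 1/12 s, in which the tool goes at most 41.7 mm and 7.16 degrees, less where a joint would pass 70% of its speed; a pose out of reach is approached as far as the arm can. A call with a gripper value outside its range is refused whole. "hand" is the closure, from 0 (fully open) to 1 (shut), set as the call begins (left out, the last holds). The fingers move at their own pace and stop on an object; the grip force is fixed at half the most. Time passes only in rows, so rows that do not move let the fingers close. It gives the time, the measured TCP pose, the force and the opening at its end, in the units of the state.
- get_state(): the state, without advancing time (a new reading comes with each control period).
- grab_frame(name): name is "scene" or "top" or "wrist"; returns a dict with "img" (400x640x3 uint8, red, green, blue), "camera_matrix" (3x3 intrinsics, pixels), "R" (3x3) and "t" (3): a world point X has camera coordinates R X + t. Camera axes: x right, y down, z forward; pixel columns grow to the right and rows downward; lengths in m; the calibration is good to about 2 mm. A picture is of the moment at which its call begins. There is no depth.
- job_done(): hands the job in, once; it reports no verdict.
The state is a dict: "t": time; "joint_pos": joint angles; "qd": joint speeds; "joint_torque": joint torques, N m; "tcp_pos": TCP position; "eef_rot": TCP orientation; "ft_force": force on the tool from outside, world axes, zero at the start; "torque": the same for the moment, N m; "opening": finger opening in m.
Only numpy, scipy, OpenCV 4.12 (cv2) and the standard library are available. Lean on these libraries where they do the work, as an engineer would, in place of code of your own. Each camera call takes 0.05 s, during which the arm holds its last target.

### The job

Set up the shoe shine seat for the next customer: stand each polish tin upright on the mat with the ring of its own colour, wholly inside the ring, and lay the edge brush, bristles down, lengthwise inside the green outline of the rectangular mat. Let go of everything, and leave the footrest and the mug where they are.

Things in the scene. Friction and masses are not known exactly. Their poses are not given: they have to be found in the camera images.
- black_tin: Loose round shoe polish tin with a black lid (upper half; bare steel below), 54 mm across and 26 mm high, about 75 g, standing upright. Origin at the centre of its underside, z up.
- tan_tin: Loose round shoe polish tin with a tan (yellowish light brown) lid (upper half; bare steel below), 54 mm across and 26 mm high, about 75 g, standing upright. Origin at the centre of its underside, z up.
- white_tin: Loose round shoe polish tin with a white lid (upper half; bare steel below), 54 mm across and 26 mm high, about 75 g, standing upright. Origin at the centre of its underside, z up.
- black_mat: Place of the black tin: fixed flat round grey rubber mat, 92 mm across and 3 mm thick, with a black ring along its edge (flat, no raised lip; inside of the ring 78 mm across). Origin at the centre of its underside, on the seat, z up.
- tan_mat: Place of the tan tin: fixed flat round grey rubber mat, 92 mm across and 3 mm thick, with a tan (yellowish light brown) ring along its edge (flat, no raised lip; inside of the ring 78 mm across). Origin at the centre of its underside, on the seat, z up.
- white_mat: Place of the white tin: fixed flat round grey rubber mat, 92 mm across and 3 mm thick, with a white ring along its edge (flat, no raised lip; inside of the ring 78 mm across). Origin at the centre of its underside, on the seat, z up.
- edge_brush: Loose narrow wooden edge brush lying on its black bristles: wooden back 120 mm long, 22 mm wide and 16 mm thick (from 14 to 30 mm above the underside), stiff bristle block 100 x 18 x 14 mm below it, about 60 g. Origin at the centre of its underside (bristle ends), x along its length, z up. Both ends are alike.
- brush_mat: Place of the brush: fixed flat rectangular grey rubber mat, 156 x 54 mm and 3 mm thick, with a green outline along its edge (flat; inside of the outline 146 x 46 mm). Origin at the centre of its underside, on the seat, x along its length, z up.
- footrest: Bystander: loose dark wooden shoe shine footrest block, 76 x 200 mm and 62 mm high, with black rubber sole pads on top, at the far edge of the seat. Origin at the centre of its underside, long side along its y. To be left alone.
- mug: Bystander: loose pale green mug, 72 mm across and 75 mm high, handle to its own +y, at the far edge of the seat. Origin at the centre of its underside. To be left alone.
Things that resemble listed ones, but are neither listed nor needed, are in the scene too. Leave any yellow look-alike of the tan_mat alone.

How it is judged:
By the outcome, as a careful person would: the job done as asked, in the order asked, and still so for the second after the job is handed in, with the robot touching nothing.
It also fails if it takes over 96 s, if anything falls off the work surface, if the arm or the gripper's body presses on something with over 40 N, if the wrist force passes 120 N, or if a joint passes its speed limit or range.

## Working session

There is one attempt and no reset: what is moved stays moved. The work goes in short steps, Python scripts to look and compute and a tool call to move; the robot and the scene stay as the last step left them, time stands still between calls to the robot, and variables do not carry over. Pictures are saved under pics/ and viewed, and the job is handed in when it is done.

Besides the shell and the picture viewer there is one more tool, called after ">>>" in YAML: its name, and indented under it one key for each argument. play_rows: Moves the arm, as the interface text tells. Its arguments: {"type":"object","properties":{"targets":{"type":"array"},"hand":{"type":"number"}},"required":["targets"]}

```bash
mkdir -p pics; ls; python3 - <<'E'
from workcell import *
import cv2
s=get_state();print({k:(v if not hasattr(v,'round') else v) for k,v in s.items()})
for n in("scene","top","wrist"):
    f=grab_frame(n);cv2.imwrite(f"pics/{n}0.png",f["img"][:,:,::-1])
    print(n,f["camera_matrix"],f["R"],f["t"])
E
```

```text
pics
{'t': 0.0, 'joint_pos': array([ 1.23715782,  0.57652177,  0.02482859,  1.43792799, -0.01498697,
        1.12902409, -0.05649625]), 'qd': array([ 0.00102073,  0.00178124,  0.00126455, -0.00102033, -0.00154511,
        0.0018532 , -0.00118267]), 'joint_torque': array([ 1.75618487e-03, -7.65750003e+01,  2.25145563e+00, -2.85962284e+01,
        1.51556282e-02,  1.29464763e-02,  1.04156854e-05]), 'tcp_pos': array([ 0.1667938 , -0.65361347,  0.2494422 ]), 'eef_rot': array([ 9.92203875e-01,  1.24622431e-01, -1.51225516e-04, -8.34828060e-04]), 'ft_force': array([ 0.03552039, -0.17368748,  0.76535611]), 'torque': array([-0.01285347, -0.01351634, -0.03083318]), 'opening': 0.08575179601966029}
scene [[488.4372772    0.         309.23750025]
 [  0.         488.4372772  200.57319838]
 [  0.           0.           1.        ]] [[-0.14002662  0.99012597 -0.00656641]
 [ 0.71084519  0.09590892 -0.69677873]
 [-0.68926893 -0.10223527 -0.71725608]] [ 0.07561331 -0.3284007   1.60674549]
top [[457.31796673   0.         317.87585643]
 [  0.         457.31796673 198.32766585]
 [  0.           0.           1.        ]] [[ 0.00952764 -0.99995231 -0.00214303]
 [-0.99397081 -0.0092365  -0.10925527]
 [ 0.10923026  0.00317105 -0.99401142]] [-0.00787919  0.5356134   1.10280314]
wrist [[353.70807089   0.         318.98318347]
 [  0.         353.70807089 203.14160463]
 [  0.           0.           1.        ]] [[ 2.46322603e-01 -9.69187416e-01 -9.63317738e-04]
 [-9.17313070e-01 -2.33459133e-01  3.22542347e-01]
 [-3.12828879e-01 -7.85658066e-02 -9.46554545e-01]] [-0.67587112 -0.04072432  0.38186537]
```

View pics/top0.png

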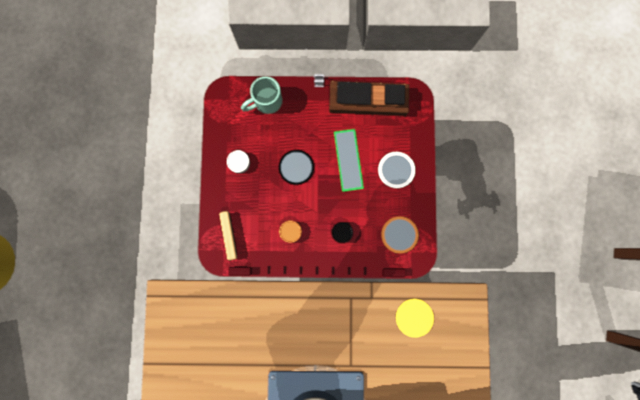

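View pics/scene0.png

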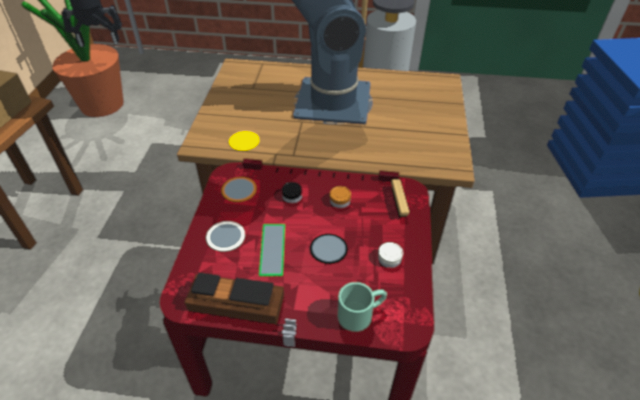

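The candidates in the top view:
- **Tins:** black (342,232), tan (290,231), white (238,161).
- **Round mats:** black (296,167), white (396,170), tan (400,235).
- **Look-alike:** the plain yellow disc (415,318) on the wooden table. I'll leave it alone.
- **Brush and its mat:** brush (229,236), green mat (349,160).

Next I'll measure these and check the seat height across the two views.

```bash
cat > h.py <<'E'
import numpy as np, cv2
from workcell import *
def ray(f,uv):
    d=np.linalg.inv(f["camera_matrix"])@np.array([uv[0],uv[1],1.]); R=np.array(f["R"]);t=np.array(f["t"])
    return -R.T@t, R.T@d
def onplane(f,uv,z):
    c,d=ray(f,uv); return c+d*(z-c[2])/d[2]
def proj(f,X):
    p=np.array(f["R"])@np.array(X)+f["t"]; p=np.array(f["camera_matrix"])@p; return p[:2]/p[2]
def tri(f,u,g,v):
    c,d=ray(f,u);e,k=ray(g,v); A=np.stack([d,-k],1); s=np.linalg.lstsq(A,e-c,rcond=None)[0]
    return (c+d*s[0]+e+k*s[1])/2, np.linalg.norm(c+d*s[0]-e-k*s[1])
def blobs(mask,mina=30):
    n,l,st,ce=cv2.connectedComponentsWithStats(mask.astype(np.uint8)); return [(ce[i].round(1),st[i].tolist(),l==i) for i in range(1,n) if st[i][4]>=mina]
E
python3 - <<'E'
from h import *
ft=grab_frame("top");fs=grab_frame("scene")
def crop(f,x0,y0,x1,y1,n,k):
    cv2.imwrite(n,cv2.resize(f["img"][y0:y1,x0:x1,::-1],None,fx=k,fy=k,interpolation=cv2.INTER_CUBIC))
crop(ft,200,120,440,280,"pics/topc.png",3.3)
crop(fs,160,160,440,340,"pics/scc.png",2.85)
for nm,f in(("top",ft),("scene",fs)):
    hsv=cv2.cvtColor(f["img"],cv2.COLOR_RGB2HSV);H,S,V=[hsv[...,i].astype(int) for i in range(3)]
    print(nm)
    for k,m in dict(white=(S<45)&(V>205),grey=(S<70)&(V>100)&(V<190),dark=(V<60),green=(H>50)&(H<75)&(S>90),orange=(H>8)&(H<20)&(S>110)&(V>120),wood=(H>15)&(H<28)&(S>60)&(V>170)).items():
        for c,s,_ in blobs(m,40):
            if (200<c[0]<440 and 120<c[1]<275 if nm=="top" else 165<c[0]<440 and 165<c[1]<290): print(k,c,s)
E
```

```text
top
white [237.4 160.8] [227, 150, 22, 22, 371]
white [396.2 168.9] [378, 152, 37, 36, 375]
grey [348.2 159.9] [337, 132, 24, 57, 933]
grey [295.9 166.7] [281, 152, 31, 30, 741]
grey [396.4 169.6] [383, 156, 28, 28, 627]
grey [399.5 234.5] [385, 220, 30, 30, 733]
dark [297.2 166.4] [279, 150, 35, 34, 161]
dark [342.2 231.9] [332, 222, 21, 21, 351]
green [349.1 160.3] [334, 130, 29, 61, 282]
orange [229.6 233.3] [219, 211, 18, 49, 89]
orange [399.6 234.7] [381, 217, 38, 36, 299]
orange [290.1 231.1] [279, 220, 23, 23, 390]
wood [227.3 235.3] [220, 212, 16, 48, 404]
scene
white [224.9 239.1] [207, 225, 38, 25, 208]
white [390.5 251.4] [380, 243, 22, 18, 325]
grey [238.5 188.5] [225, 179, 28, 20, 448]
grey [430.3 196. ] [428, 191, 6, 14, 50]
grey [224.9 234.3] [207, 221, 34, 26, 601]
grey [272.  249.5] [262, 226, 20, 47, 829]
grey [328.4 247.9] [312, 235, 33, 26, 670]
grey [389.4 259.9] [378, 244, 25, 23, 115]
dark [204.3 172.5] [196, 163, 21, 27, 264]
dark [252.  165.9] [243, 163, 19, 7, 89]
dark [385.3 178. ] [378, 176, 19, 5, 69]
dark [290.4 190.5] [275, 182, 26, 18, 286]
dark [439. 211.] [426, 184, 28, 76, 933]
dark [395.5 203.9] [392, 189, 9, 28, 44]
dark [330.2 257.1] [311, 245, 36, 19, 57]
dark [204.2 284.7] [191, 274, 28, 24, 469]
green [271.1 254. ] [259, 224, 26, 52, 266]
orange [239.2 189.4] [222, 177, 34, 25, 201]
orange [402.9 194. ] [394, 179, 16, 35, 91]
orange [340.3 193.6] [330, 186, 21, 17, 281]
orange [223.3 288.4] [214, 278, 19, 21, 272]
wood [400.3 196.1] [393, 180, 16, 33, 246]
wood [339.9 193.9] [331, 188, 19, 13, 188]
```

View pics/topc.png

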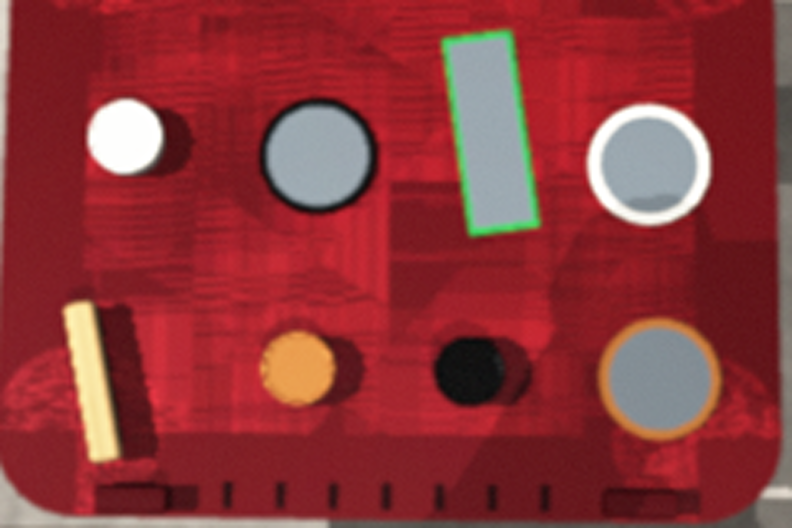

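View pics/scc.png

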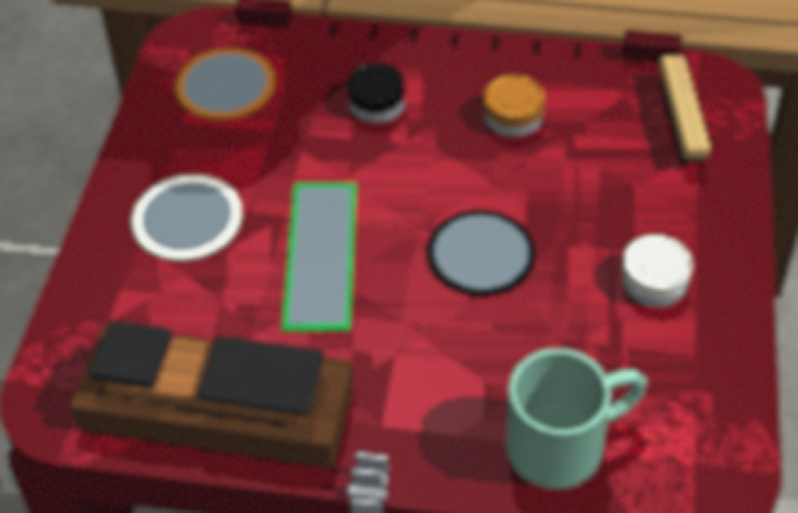

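```bash
cat > m.py <<'E'
from h import *
ft=grab_frame("top");fs=grab_frame("scene")
def masks(f):
    hsv=cv2.cvtColor(f["img"],cv2.COLOR_RGB2HSV);H,S,V=[hsv[...,i].astype(int) for i in range(3)]
    return dict(nonred=~(((H<8)|(H>168))&(S>120)) ,grey=(S<70)&(V>100)&(V<190))
for nm,f,b in(("top",ft,(205,125,432,268)),("scene",fs,(190,172,425,275))):
    hsv=cv2.cvtColor(f["img"],cv2.COLOR_RGB2HSV);H,S,V=[hsv[...,i].astype(int) for i in range(3)]
    m=(~(((H<9)|(H>165))&(S>110)))
    z=np.zeros_like(m);z[b[1]:b[3],b[0]:b[2]]=m[b[1]:b[3],b[0]:b[2]]
    print(nm)
    for c,s,mm in blobs(z,60):
        cs,_=cv2.findContours(mm.astype(np.uint8),cv2.RETR_EXTERNAL,cv2.CHAIN_APPROX_NONE)
        cc=max(cs,key=cv2.contourArea); M=cv2.moments(cc); u=(M['m10']/M['m00'],M['m01']/M['m00'])
        r=cv2.minAreaRect(cc)
        print(np.round(u,1),s,"z=.0:",onplane(f,u,0.003).round(4),"z=.026",onplane(f,u,.026).round(4), "rect",[onplane(f,p,0.003)[:2].round(3).tolist() for p in cv2.boxPoints(r)] if max(r[1])/min(r[1])>1.8 else '')
p,e=tri(ft,(237.4,160.8),fs,(390.3,251));print("white lid",p,e)
p,e=tri(ft,(290.1,231.1),fs,(340.3,193.6));print("tan lid",p,e)
p,e=tri(ft,(396.4,169.6),fs,(224.9,234.7));print("white mat",p,e)
p,e=tri(ft,(295.9,166.7),fs,(328.4,247.9));print("black mat",p,e)
p,e=tri(ft,(399.5,234.5),fs,(238.5,188.5));print("tan mat",p,e)
E
python3 m.py
```

```text
top
[348.2 159.9] [333, 129, 31, 63, 1423] z=.0: [ 0.6381 -0.0792  0.003 ] z=.026 [ 0.6336 -0.0778  0.026 ] rect [[0.714, -0.038], [0.723, -0.098], [0.564, -0.12], [0.555, -0.061]]
[237.8 161.1] [226, 150, 24, 23, 449] z=.0: [0.6324 0.203  0.003 ] z=.026 [0.628  0.1988 0.026 ] rect 
[296.  166.8] [280, 151, 33, 33, 885] z=.0: [0.6189 0.0539 0.003 ] z=.026 [0.6148 0.0527 0.026 ] rect 
[396.3 169.5] [378, 151, 38, 38, 1126] z=.0: [ 0.6145 -0.2022  0.003 ] z=.026 [ 0.6105 -0.1982  0.026 ] rect 
[227.7 234.8] [219, 211, 18, 49, 509] z=.0: [0.4443 0.223  0.003 ] z=.026 [0.4436 0.2184 0.026 ] rect [[0.502, 0.249], [0.507, 0.223], [0.386, 0.197], [0.381, 0.223]]
[399.6 234.5] [381, 217, 38, 36, 1080] z=.0: [ 0.4492 -0.2088  0.003 ] z=.026 [ 0.4485 -0.2047  0.026 ] rect 
[290.1 231. ] [279, 220, 23, 23, 392] z=.0: [0.4553 0.0663 0.003 ] z=.026 [0.4544 0.0649 0.026 ] rect 
[342.2 231.9] [333, 223, 20, 19, 301] z=.0: [ 0.4542 -0.0647  0.003 ] z=.026 [ 0.4533 -0.0636  0.026 ] rect 
scene
[196.4 189.7] [190, 172, 20, 53, 569] z=.0: [ 0.4666 -0.3174  0.003 ] z=.026 [ 0.4887 -0.3064  0.026 ] rect 
[... 847 characters left out ...]
258, 223, 28, 52, 1286] z=.0: [ 0.6389 -0.076   0.003 ] z=.026 [ 0.6567 -0.0711  0.026 ] rect [[0.715, -0.095], [0.559, -0.124], [0.553, -0.059], [0.709, -0.035]]
[328.4 248.2] [310, 234, 37, 29, 833] z=.0: [0.6182 0.0575 0.003 ] z=.026 [0.6365 0.059  0.026 ] rect 
[389.9 254.2] [378, 242, 26, 26, 549] z=.0: [0.6163 0.2041 0.003 ] z=.026 [0.6346 0.2021 0.026 ] rect 
white lid [0.6280823  0.20082499 0.02915387] 0.003204262429005668
tan lid [0.45387226 0.0670849  0.02683848] 0.004634439464470268
white mat [ 0.61319681 -0.20028371  0.00656632] 0.002820347568072714
black mat [0.61875345 0.05579059 0.00472389] 0.003532492076936268
tan mat [ 0.44877406 -0.20672755  0.00492361] 0.002979388234050187
```

Both views put the seat at z≈0. The measured heights and sizes also agree with the description: lids at 26–29 mm and mats at about 3–5 mm. I'll square the tool yaw and head for the black tin.

>>> play_rows:
  targets:
    - {"rz": 7.1}
    - {"rz": 7.1}
    - {"dx": 3.0, "dy": -2.8}
    - {"dx": 3.0, "dy": -2.8}
    - {"dx": 3.0, "dy": -2.8}
  hand: 0

```text
schema error: expected keys dx, dy, dz, rx, ry, rz
```

>>> play_rows:
  targets:
    - {"dx": 0, "dy": 0, "dz": 0, "rx": 0, "ry": 0, "rz": 7.1}
    - {"dx": 0, "dy": 0, "dz": 0, "rx": 0, "ry": 0, "rz": 7.1}
    - {"dx": 3.0, "dy": -2.8, "dz": 0, "rx": 0, "ry": 0, "rz": 0}
    - {"dx": 3.0, "dy": -2.8, "dz": 0, "rx": 0, "ry": 0, "rz": 0}
    - {"dx": 3.0, "dy": -2.8, "dz": 0, "rx": 0, "ry": 0, "rz": 0}
  hand: 0

```text
t: 0.77
tcp_pos: [0.2571, -0.569, 0.2501]
eef_rot: [1.0, 0.0, -0.0, -0.0]
ft_force: [1.3, -1.3, -0.8]
opening: 0.0853
```

>>> play_rows:
  targets:
    - {"dx": 3.0, "dy": -2.8, "dz": 0, "rx": 0, "ry": 0, "rz": 0}
    - {"dx": 3.0, "dy": -2.8, "dz": 0, "rx": 0, "ry": 0, "rz": 0}
    - {"dx": 3.0, "dy": -2.8, "dz": 0, "rx": 0, "ry": 0, "rz": 0}
    - {"dx": 3.0, "dy": -2.8, "dz": 0, "rx": 0, "ry": 0, "rz": 0}
    - {"dx": 3.0, "dy": -2.8, "dz": 0, "rx": 0, "ry": 0, "rz": 0}

```text
t: 1.18
tcp_pos: [0.4076, -0.428, 0.2505]
eef_rot: [1.0, 0.001, 0.0, 0.0]
ft_force: [0.6, -0.4, 0.2]
opening: 0.0852
```

>>> play_rows:
  targets:
    - {"dx": 0.5, "dy": -4.0, "dz": 1, "rx": 0, "ry": 0, "rz": 0}
    - {"dx": 0.5, "dy": -4.0, "dz": 1, "rx": 0, "ry": 0, "rz": 0}
    - {"dx": 0.5, "dy": -4.0, "dz": 1, "rx": 0, "ry": 0, "rz": 0}
    - {"dx": 0.5, "dy": -4.0, "dz": 1, "rx": 0, "ry": 0, "rz": 0}
    - {"dx": 0.5, "dy": -4.0, "dz": 1, "rx": 0, "ry": 0, "rz": 0}

```text
t: 1.6
tcp_pos: [0.431, -0.2277, 0.2002]
eef_rot: [1.0, 0.001, 0.0, 0.0]
ft_force: [1.0, 0.8, -0.4]
opening: 0.085
```

>>> play_rows:
  targets:
    - {"dx": 0.5, "dy": -4.0, "dz": 1, "rx": 0, "ry": 0, "rz": 0}
    - {"dx": 0.5, "dy": -4.0, "dz": 1, "rx": 0, "ry": 0, "rz": 0}
    - {"dx": 0.5, "dy": -4.0, "dz": 1, "rx": 0, "ry": 0, "rz": 0}
    - {"dx": 0.5, "dy": -4.0, "dz": 1, "rx": 0, "ry": 0, "rz": 0}
    - {"dx": 0, "dy": 0, "dz": 0, "rx": 0, "ry": 0, "rz": 0}

```text
t: 2.02
tcp_pos: [0.4513, -0.061, 0.1591]
eef_rot: [1.0, 0.006, -0.001, -0.002]
ft_force: [0.1, -0.7, 0.1]
opening: 0.0852
```

```bash
cat > w.py <<'E'
from h import *
import sys
f=grab_frame("wrist");s=get_state();np.savez("w_"+sys.argv[1],**f)
cv2.imwrite(f"pics/w_{sys.argv[1]}.png",f["img"][:,:,::-1]);print(s["t"],s["tcp_pos"].round(4),s["eef_rot"].round(3),s["opening"])
hsv=cv2.cvtColor(f["img"],cv2.COLOR_RGB2HSV);H,S,V=[hsv[...,i].astype(int) for i in range(3)]
m=(~(((H<9)|(H>165))&(S>110)))
for c,st,mm in blobs(m,400):
    cs,_=cv2.findContours(mm.astype(np.uint8),cv2.RETR_EXTERNAL,cv2.CHAIN_APPROX_NONE)
    cc=max(cs,key=cv2.contourArea)
    if len(cc)<10: continue
    for z in(.003,.026):
        P=np.array([onplane(f,p[0],z)[:2] for p in cc],np.float32); r=cv2.minAreaRect(P*1000)
        print(c,st,"z",z,np.round(r[0],1),np.round(r[1],1),round(r[2],1),"hull centroid")
E
python3 w.py a
```

```text
2.0667 [ 0.451  -0.0649  0.1597] [ 1.     0.005 -0.    -0.001] 0.08548306134483388
[158.2   9.3] [109, 0, 97, 25, 1633] z 0.003 [581.4  53.4] [15.2 67.4] 0.6 hull centroid
[158.2   9.3] [109, 0, 97, 25, 1633] z 0.026 [577.6  44. ] [13.9 61.9] 0.6 hull centroid
[356.9  22.5] [317, 0, 83, 51, 3666] z 0.003 [577.6 -88.2] [33.3 56.3] 8.1 hull centroid
[356.9  22.5] [317, 0, 83, 51, 3666] z 0.026 [574.2 -86. ] [30.5 51.6] 8.1 hull centroid
[519.6  14.9] [464, 0, 117, 38, 3169] z 0.003 [ 580.  -202.2] [23.6 81.1] 0.6 hull centroid
[519.6  14.9] [464, 0, 117, 38, 3169] z 0.026 [ 576.4 -190.7] [21.6 74.5] 0.6 hull centroid
[352.6 336. ] [0, 80, 640, 320, 71883] z 0.003 [293.2 -43.2] [323.  634.6] 16.9 hull centroid
[352.6 336. ] [0, 80, 640, 320, 71883] z 0.026 [393.9 -61.3] [285.  606.1] 0.9 hull centroid
[ 75.7 134.3] [52, 121, 45, 34, 864] z 0.003 [491.9 131.6] [32.6 25.2] 89.0 hull centroid
[ 75.7 134.3] [52, 121, 45, 34, 864] z 0.026 [495.5 115.7] [29.9 23.1] 89.0 hull centroid
[ 17.7 149.9] [0, 125, 38, 47, 554] z 0.003 [482.3 180.2] [35.9 18.9] 37.0 hull centroid
[ 17.7 149.9] [0, 125, 38, 47, 554] z 0.026 [486.7 160.4] [33.  17.4] 37.0 hull centroid
[496.4 191.3] [440, 138, 114, 108, 9550] z 0.003 [ 449.7 -208.7] [92.6 92.6] 7.1 hull centroid
[496.4 191.3] [440, 138, 114, 108, 9550] z 0.026 [ 456.7 -196.7] [85. 85.] 7.1 hull centroid
[157.  188.5] [117, 153, 81, 73, 4579] z 0.003 [449.2  71.6] [58.3 70.3] 21.2 hull centroid
[157.  188.5] [117, 153, 81, 73, 4579] z 0.026 [456.3  60.7] [53.5 64.5] 21.2 hull centroid
[320.1 191.8] [287, 156, 68, 72, 3795] z 0.003 [448.8 -62.2] [61.5 55.7] 9.3 hull centroid
[320.1 191.8] [287, 156, 68, 72, 3795] z 0.026 [455.9 -62.2] [56.5 51.1] 9.3 hull centroid
[  5.9 241.2] [0, 207, 20, 63, 628] z 0.003 [401.2 207.8] [16.  61.5] 74.4 hull centroid
[  5.9 241.2] [0, 207, 20, 63, 628] z 0.026 [412.2 185.7] [14.7 56.5] 74.4 hull centroid
```

View pics/w_a.png

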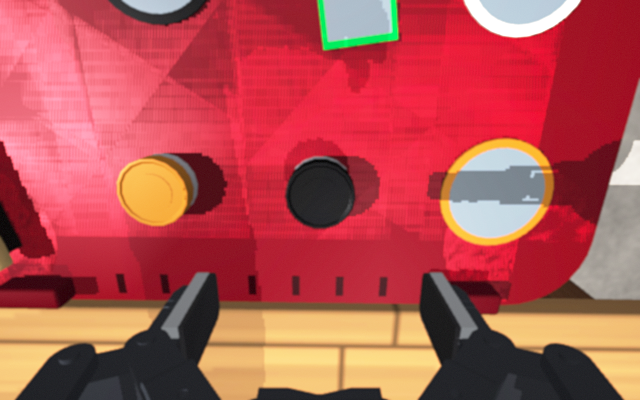

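The wrist view shows the black tin's lid at about (321,194), directly ahead. That puts it at x=0.454, y=-0.062, which agrees with the other two cameras. The tan mat is at (496,191), or (0.450,-0.209). Going down to grasp.

>>> play_rows:
  targets:
    - {"dx": 0.3, "dy": -0.3, "dz": 3, "rx": 0, "ry": 0, "rz": 0}
    - {"dx": 0, "dy": 0, "dz": 3.5, "rx": 0, "ry": 0, "rz": 0}
    - {"dx": 0, "dy": 0, "dz": 3.5, "rx": 0, "ry": 0, "rz": 0}
    - {"dx": 0, "dy": 0, "dz": 2.3, "rx": 0, "ry": 0, "rz": 0}
    - {"dx": 0, "dy": 0, "dz": 0.8, "rx": 0, "ry": 0, "rz": 0}

```text
t: 2.48
tcp_pos: [0.4524, -0.0675, 0.0268]
eef_rot: [1.0, 0.0, -0.002, 0.0]
ft_force: [-0.5, 0.9, -0.2]
opening: 0.0854
```

>>> play_rows:
  targets:
    - {"dx": 0, "dy": 0, "dz": 0, "rx": 0, "ry": 0, "rz": 0}
    - {"dx": 0, "dy": 0, "dz": 0, "rx": 0, "ry": 0, "rz": 0}
    - {"dx": 0, "dy": 0, "dz": 0, "rx": 0, "ry": 0, "rz": 0}

```text
t: 2.73
tcp_pos: [0.4546, -0.067, 0.0306]
eef_rot: [1.0, 0.001, 0.001, 0.0]
ft_force: [-0.5, -0.3, -0.7]
opening: 0.0856
```

>>> play_rows:
  targets:
    - {"dx": 0, "dy": -0.5, "dz": 0.7, "rx": 0, "ry": 0, "rz": 0}
    - {"dx": 0, "dy": 0, "dz": 0, "rx": 0, "ry": 0, "rz": 0}
    - {"dx": 0, "dy": 0, "dz": 0, "rx": 0, "ry": 0, "rz": 0}

```text
t: 2.98
tcp_pos: [0.454, -0.0611, 0.0227]
eef_rot: [1.0, 0.001, 0.0, -0.0]
ft_force: [0.7, 0.4, 0.4]
opening: 0.0858
```

>>> play_rows:
  targets:
    - {"dx": 0, "dy": 0, "dz": 0, "rx": 0, "ry": 0, "rz": 0}
    - {"dx": 0, "dy": 0, "dz": 0, "rx": 0, "ry": 0, "rz": 0}
    - {"dx": 0, "dy": 0, "dz": 0, "rx": 0, "ry": 0, "rz": 0}
    - {"dx": 0, "dy": 0, "dz": 0, "rx": 0, "ry": 0, "rz": 0}
    - {"dx": 0, "dy": 0, "dz": 0, "rx": 0, "ry": 0, "rz": 0}
  hand: 1

```text
t: 3.4
tcp_pos: [0.4538, -0.0616, 0.0229]
eef_rot: [1.0, 0.001, 0.0, 0.0]
ft_force: [-2.2, 0.5, 10.7]
opening: 0.0519
```

>>> play_rows:
  targets:
    - {"dx": 0, "dy": 0, "dz": 0, "rx": 0, "ry": 0, "rz": 0}
    - {"dx": 0, "dy": 0, "dz": 0, "rx": 0, "ry": 0, "rz": 0}
    - {"dx": 0, "dy": 0, "dz": 0, "rx": 0, "ry": 0, "rz": 0}
    - {"dx": 0, "dy": 0, "dz": 0, "rx": 0, "ry": 0, "rz": 0}
    - {"dx": 0, "dy": 0, "dz": 0, "rx": 0, "ry": 0, "rz": 0}

```text
t: 3.82
tcp_pos: [0.4538, -0.0615, 0.0229]
eef_rot: [1.0, 0.001, 0.0, 0.0]
ft_force: [-2.0, 0.5, 10.4]
opening: 0.0522
```

Gripped: the opening is 52 mm. The 10 N at the fingertips means they touched the seat, so I'll grasp a little higher next time. Lifting and carrying to the black mat.

>>> play_rows:
  targets:
    - {"dx": 0, "dy": 0, "dz": -2, "rx": 0, "ry": 0, "rz": 0}
    - {"dx": 0, "dy": 0, "dz": -4, "rx": 0, "ry": 0, "rz": 0}
    - {"dx": 2, "dy": -1.5, "dz": 0, "rx": 0, "ry": 0, "rz": 0}
    - {"dx": 3.3, "dy": -2.2, "dz": 0, "rx": 0, "ry": 0, "rz": 0}
    - {"dx": 3.3, "dy": -2.2, "dz": 0, "rx": 0, "ry": 0, "rz": 0}

```text
t: 4.23
tcp_pos: [0.5404, -0.0024, 0.0836]
eef_rot: [1.0, -0.0, 0.001, 0.0]
ft_force: [0.4, -0.2, -2.1]
opening: 0.0521
```

>>> play_rows:
  targets:
    - {"dx": 3.3, "dy": -2.2, "dz": 0, "rx": 0, "ry": 0, "rz": 0}
    - {"dx": 2.5, "dy": -2.0, "dz": 0, "rx": 0, "ry": 0, "rz": 0}
    - {"dx": 2.0, "dy": -1.6, "dz": 0, "rx": 0, "ry": 0, "rz": 0}
    - {"dx": 0, "dy": 0, "dz": 0, "rx": 0, "ry": 0, "rz": 0}
    - {"dx": 0, "dy": 0, "dz": 0, "rx": 0, "ry": 0, "rz": 0}

```text
t: 4.65
tcp_pos: [0.6178, 0.0572, 0.0818]
eef_rot: [1.0, 0.002, -0.0, -0.0]
ft_force: [-0.7, -1.0, -2.2]
opening: 0.0522
```

```bash
python3 w.py b | head -1
```

```text
4.7 [0.6169 0.0557 0.0817] [ 1.     0.001 -0.001  0.   ] 0.05182847240689282
```

View pics/w_b.png

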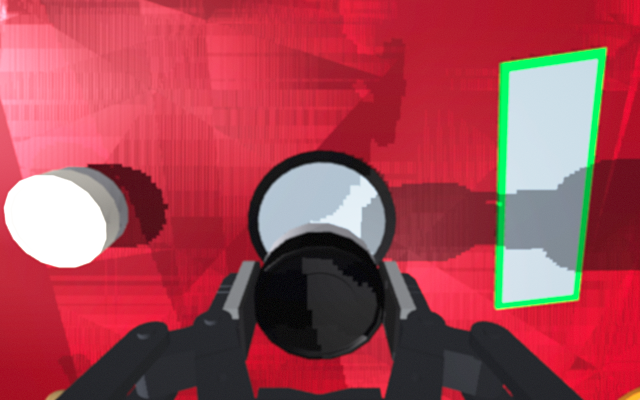

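The black tin is level in the jaws over the black mat at (320,215). Setting it down.

>>> play_rows:
  targets:
    - {"dx": 0.1, "dy": 0, "dz": 2.5, "rx": 0, "ry": 0, "rz": 0}
    - {"dx": 0, "dy": 0, "dz": 2, "rx": 0, "ry": 0, "rz": 0}
    - {"dx": 0, "dy": 0, "dz": 0.8, "rx": 0, "ry": 0, "rz": 0}
    - {"dx": 0, "dy": 0, "dz": 0.2, "rx": 0, "ry": 0, "rz": 0}
    - {"dx": 0, "dy": 0, "dz": 0, "rx": 0, "ry": 0, "rz": 0}

```text
t: 5.12
tcp_pos: [0.6179, 0.0549, 0.0273]
eef_rot: [1.0, 0.0, -0.001, 0.0]
ft_force: [-0.8, -0.2, -0.9]
opening: 0.052
```

>>> play_rows:
  targets:
    - {"dx": 0, "dy": 0, "dz": 0, "rx": 0, "ry": 0, "rz": 0}
    - {"dx": 0, "dy": 0, "dz": 0, "rx": 0, "ry": 0, "rz": 0}

```text
t: 5.28
tcp_pos: [0.619, 0.0557, 0.0284]
eef_rot: [1.0, 0.001, 0.001, -0.0]
ft_force: [0.3, 0.3, -0.6]
opening: 0.0521
```

>>> play_rows:
  targets:
    - {"dx": 0, "dy": 0, "dz": 0.2, "rx": 0, "ry": 0, "rz": 0}
    - {"dx": 0, "dy": 0, "dz": 0, "rx": 0, "ry": 0, "rz": 0}
    - {"dx": 0, "dy": 0, "dz": 0, "rx": 0, "ry": 0, "rz": 0}

```text
t: 5.53
tcp_pos: [0.6191, 0.0559, 0.026]
eef_rot: [1.0, 0.001, 0.001, -0.0]
ft_force: [-0.7, -0.3, 4.3]
opening: 0.0522
```

>>> play_rows:
  targets:
    - {"dx": 0, "dy": 0, "dz": 0, "rx": 0, "ry": 0, "rz": 0}
    - {"dx": 0, "dy": 0, "dz": 0, "rx": 0, "ry": 0, "rz": 0}
    - {"dx": 0, "dy": 0, "dz": 0, "rx": 0, "ry": 0, "rz": 0}
    - {"dx": 0, "dy": 0, "dz": 0, "rx": 0, "ry": 0, "rz": 0}
    - {"dx": 0, "dy": 0, "dz": 0, "rx": 0, "ry": 0, "rz": 0}
  hand: 0

```text
t: 5.95
tcp_pos: [0.6183, 0.0558, 0.0251]
eef_rot: [1.0, 0.001, -0.0, 0.0]
ft_force: [-0.2, 0.1, 0.4]
opening: 0.0854
```

>>> play_rows:
  targets:
    - {"dx": 0, "dy": 0, "dz": -2, "rx": 0, "ry": 0, "rz": 0}
    - {"dx": 0, "dy": 0, "dz": -3, "rx": 0, "ry": 0, "rz": 0}
    - {"dx": 0, "dy": 0, "dz": -4, "rx": 0, "ry": 0, "rz": 0}
    - {"dx": 0, "dy": 0, "dz": -4, "rx": 0, "ry": 0, "rz": 0}
    - {"dx": 0, "dy": 0, "dz": 0, "rx": 0, "ry": 0, "rz": 0}

```text
t: 6.37
tcp_pos: [0.6222, 0.056, 0.163]
eef_rot: [1.0, 0.001, 0.005, -0.001]
ft_force: [1.3, -0.2, -0.2]
opening: 0.0853
```

```bash
python3 w.py c
```

```text
6.4167 [0.6209 0.056  0.1598] [ 1.     0.001  0.004 -0.001] 0.08584742575870727
[559.1   3.2] [438, 0, 202, 11, 1288] z 0.003 [ 761.  -102.5] [  6.4 145.2] 0.0 hull centroid
[559.1   3.2] [438, 0, 202, 11, 1288] z 0.026 [756.5 -89.9] [  5.9 133.5] 0.0 hull centroid
[481.9 161.2] [444, 65, 76, 196, 13128] z 0.003 [639.  -79.2] [158.6  57.2] 8.1 hull centroid
[481.9 161.2] [444, 65, 76, 196, 13128] z 0.026 [644.3 -68.4] [145.8  52.6] 8.1 hull centroid
[ 84.1 316.2] [0, 71, 220, 329, 25531] z 0.003 [527.1 236. ] [219.1 332. ] 74.3 hull centroid
[ 84.1 316.2] [0, 71, 220, 329, 25531] z 0.026 [541.4 221.3] [201.4 305.2] 74.3 hull centroid
[320.1 191.5] [267, 141, 107, 102, 8515] z 0.003 [619.7  54.1] [88.5 89.2] 0.0 hull centroid
[320.1 191.5] [267, 141, 107, 102, 8515] z 0.026 [626.6  54.2] [81.4 82. ] 0.0 hull centroid
[606.8 200.5] [565, 144, 75, 107, 6460] z 0.003 [ 610.2 -185. ] [94.8 61.2] 15.8 hull centroid
[606.8 200.5] [565, 144, 75, 107, 6460] z 0.026 [ 617.8 -165.7] [87.2 56.3] 15.8 hull centroid
[135.8 186.6] [95, 152, 83, 72, 4739] z 0.003 [626.  208.4] [59.7 72.6] 39.0 hull centroid
[135.8 186.6] [95, 152, 83, 72, 4739] z 0.026 [632.4 196. ] [54.9 66.7] 39.0 hull centroid
[518.2 354.7] [419, 273, 215, 127, 15860] z 0.003 [ 471.5 -149.6] [147.1 218.9] 0.1 hull centroid
[518.2 354.7] [419, 273, 215, 127, 15860] z 0.026 [ 490.3 -133.1] [135.2 201.3] 0.1 hull centroid
[310.7 371.4] [254, 331, 131, 69, 4247] z 0.003 [439.7  54.9] [ 84.3 134.9] 0.1 hull centroid
[310.7 371.4] [254, 331, 131, 69, 4247] z 0.026 [461.1  54.9] [ 77.5 124. ] 0.1 hull centroid
```

View pics/w_c.png

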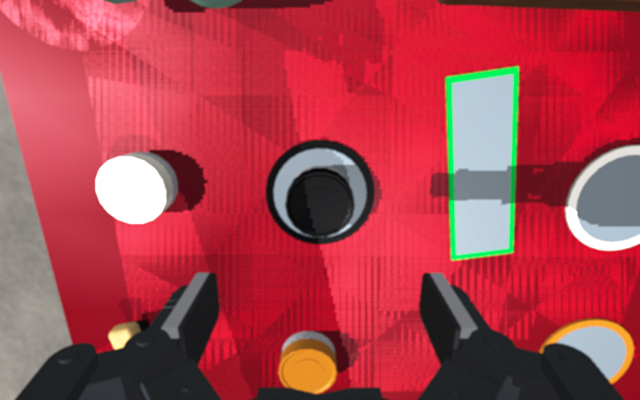

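```bash
python3 - <<'E'
from h import *
f=np.load("w_c.npz")
print("black lid",onplane(f,(320,203),.029),"white lid",onplane(f,(134.5,188.5),.026),"mat",onplane(f,(320,191.3),.003))
f=np.load("w_a.npz")
print("tan lid",onplane(f,(154.5,191),.026),"blk",onplane(f,(320.5,193.5),.026))
E
```

```text
black lid [0.62010223 0.05415564 0.029     ] white lid [0.63074875 0.19711062 0.026     ] mat [0.62191658 0.05411872 0.003     ]
tan lid [0.45588104 0.06350006 0.026     ] blk [ 0.45550183 -0.06291056  0.026     ]
```

The black tin is within 2 mm of its mat's centre. The tan tin is next.

>>> play_rows:
  targets:
    - {"dx": -3.0, "dy": -0.2, "dz": 0, "rx": 0, "ry": 0, "rz": 0}
    - {"dx": -4.0, "dy": -0.2, "dz": 0, "rx": 0, "ry": 0, "rz": 0}
    - {"dx": -4.0, "dy": -0.2, "dz": 0, "rx": 0, "ry": 0, "rz": 0}
    - {"dx": -3.5, "dy": -0.2, "dz": 1, "rx": 0, "ry": 0, "rz": 0}
    - {"dx": -2.0, "dy": -0.2, "dz": 2, "rx": 0, "ry": 0, "rz": 0}

```text
t: 6.83
tcp_pos: [0.4497, 0.0652, 0.1259]
eef_rot: [1.0, 0.001, -0.0, -0.0]
ft_force: [-0.2, 0.2, -0.7]
opening: 0.0852
```

>>> play_rows:
  targets:
    - {"dx": 0, "dy": 0, "dz": 2, "rx": 0, "ry": 0, "rz": 0}
    - {"dx": 0, "dy": 0, "dz": 0, "rx": 0, "ry": 0, "rz": 0}
    - {"dx": 0, "dy": 0, "dz": 0, "rx": 0, "ry": 0, "rz": 0}
    - {"dx": 0, "dy": 0, "dz": 0, "rx": 0, "ry": 0, "rz": 0}

```text
t: 7.17
tcp_pos: [0.4543, 0.0655, 0.1056]
eef_rot: [1.0, 0.001, 0.0, 0.0]
ft_force: [0.5, -0.9, -0.8]
opening: 0.0853
```

Straight above it. I need to descend 8.0 cm to z≈0.0255.

>>> play_rows:
  targets:
    - {"dx": 0, "dy": 0, "dz": 2.5, "rx": 0, "ry": 0, "rz": 0}
    - {"dx": 0, "dy": 0, "dz": 3, "rx": 0, "ry": 0, "rz": 0}
    - {"dx": 0, "dy": 0, "dz": 2, "rx": 0, "ry": 0, "rz": 0}
    - {"dx": 0, "dy": 0, "dz": 0.5, "rx": 0, "ry": 0, "rz": 0}
    - {"dx": 0, "dy": 0, "dz": 0, "rx": 0, "ry": 0, "rz": 0}

```text
t: 7.58
tcp_pos: [0.4536, 0.0654, 0.0247]
eef_rot: [1.0, 0.001, -0.001, 0.0]
ft_force: [-0.5, 0.2, -0.0]
opening: 0.0855
```

>>> play_rows:
  targets:
    - {"dx": 0, "dy": 0, "dz": 0, "rx": 0, "ry": 0, "rz": 0}
    - {"dx": 0, "dy": 0, "dz": 0, "rx": 0, "ry": 0, "rz": 0}

```text
t: 7.75
tcp_pos: [0.4545, 0.0656, 0.0265]
eef_rot: [1.0, 0.001, 0.001, -0.0]
ft_force: [-0.0, -1.1, 0.6]
opening: 0.0853
```

>>> play_rows:
  targets:
    - {"dx": 0, "dy": 0, "dz": 0, "rx": 0, "ry": 0, "rz": 0}
    - {"dx": 0, "dy": 0, "dz": 0, "rx": 0, "ry": 0, "rz": 0}
    - {"dx": 0, "dy": 0, "dz": 0, "rx": 0, "ry": 0, "rz": 0}
    - {"dx": 0, "dy": 0, "dz": 0, "rx": 0, "ry": 0, "rz": 0}
    - {"dx": 0, "dy": 0, "dz": 0, "rx": 0, "ry": 0, "rz": 0}
  hand: 1

```text
t: 8.17
tcp_pos: [0.454, 0.0657, 0.0263]
eef_rot: [1.0, 0.001, 0.001, -0.0]
ft_force: [-1.8, 0.1, 13.0]
opening: 0.0522
```

>>> play_rows:
  targets:
    - {"dx": 0, "dy": 0, "dz": 0, "rx": 0, "ry": 0, "rz": 0}
    - {"dx": 0, "dy": 0, "dz": 0, "rx": 0, "ry": 0, "rz": 0}
    - {"dx": 0, "dy": 0, "dz": 0, "rx": 0, "ry": 0, "rz": 0}

```text
t: 8.42
tcp_pos: [0.4539, 0.0657, 0.0263]
eef_rot: [1.0, 0.001, 0.001, -0.0]
ft_force: [-1.9, 0.1, 13.7]
opening: 0.0521
```

>>> play_rows:
  targets:
    - {"dx": 0, "dy": 0, "dz": -2, "rx": 0, "ry": 0, "rz": 0}
    - {"dx": 0, "dy": 0, "dz": -3, "rx": 0, "ry": 0, "rz": 0}
    - {"dx": 0, "dy": 2.3, "dz": 0, "rx": 0, "ry": 0, "rz": 0}
    - {"dx": 0, "dy": 4, "dz": 0, "rx": 0, "ry": 0, "rz": 0}
    - {"dx": 0, "dy": 4, "dz": 0, "rx": 0, "ry": 0, "rz": 0}

```text
t: 8.83
tcp_pos: [0.4542, -0.0374, 0.0762]
eef_rot: [1.0, 0.003, 0.001, -0.0]
ft_force: [0.6, -1.0, -0.7]
opening: 0.0518
```

>>> play_rows:
  targets:
    - {"dx": 0, "dy": 4, "dz": 0, "rx": 0, "ry": 0, "rz": 0}
    - {"dx": 0, "dy": 4, "dz": 0, "rx": 0, "ry": 0, "rz": 0}
    - {"dx": -0.2, "dy": 4, "dz": 0, "rx": 0, "ry": 0, "rz": 0}
    - {"dx": -0.2, "dy": 3, "dz": 0, "rx": 0, "ry": 0, "rz": 0}
    - {"dx": 0, "dy": 2, "dz": 0, "rx": 0, "ry": 0, "rz": 0}

```text
t: 9.25
tcp_pos: [0.4488, -0.2116, 0.0756]
eef_rot: [1.0, -0.001, -0.0, 0.001]
ft_force: [-0.6, 0.5, -1.1]
opening: 0.0518
```

>>> play_rows:
  targets:
    - {"dx": 0, "dy": 0, "dz": 0, "rx": 0, "ry": 0, "rz": 0}
    - {"dx": 0, "dy": 0, "dz": 0, "rx": 0, "ry": 0, "rz": 0}
    - {"dx": 0, "dy": 0, "dz": 0, "rx": 0, "ry": 0, "rz": 0}

```text
t: 9.5
tcp_pos: [0.4499, -0.2067, 0.0754]
eef_rot: [1.0, 0.001, -0.0, -0.0]
ft_force: [-0.3, 1.6, -0.9]
opening: 0.0519
```

```bash
python3 w.py d | head -1
```

```text
9.55 [ 0.4501 -0.2062  0.0754] [ 1.     0.002 -0.    -0.   ] 0.051845521803049945
```

View pics/w_d.png

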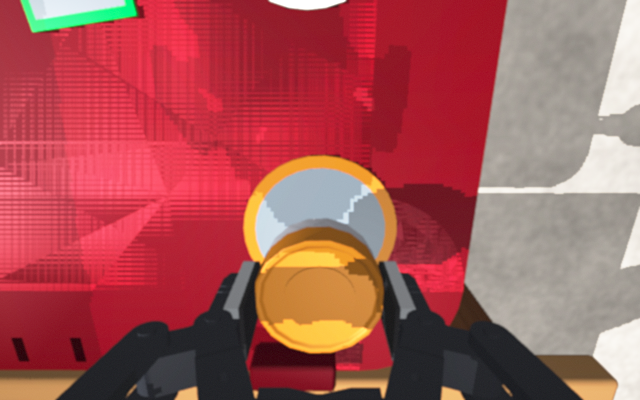

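The tan tin is level and centred over the tan-ringed mat at (320,225). Lowering about 4.6 cm.

>>> play_rows:
  targets:
    - {"dx": 0, "dy": 0.1, "dz": 2, "rx": 0, "ry": 0, "rz": 0}
    - {"dx": 0, "dy": 0, "dz": 1.8, "rx": 0, "ry": 0, "rz": 0}
    - {"dx": 0, "dy": 0, "dz": 0.6, "rx": 0, "ry": 0, "rz": 0}
    - {"dx": 0, "dy": 0, "dz": 0.2, "rx": 0, "ry": 0, "rz": 0}
    - {"dx": 0, "dy": 0, "dz": 0, "rx": 0, "ry": 0, "rz": 0}

```text
t: 9.97
tcp_pos: [0.4499, -0.207, 0.0296]
eef_rot: [1.0, 0.002, -0.001, -0.0]
ft_force: [0.6, -0.7, -0.9]
opening: 0.0517
```

>>> play_rows:
  targets:
    - {"dx": 0, "dy": 0, "dz": 0, "rx": 0, "ry": 0, "rz": 0}
    - {"dx": 0, "dy": 0, "dz": 0, "rx": 0, "ry": 0, "rz": 0}
    - {"dx": 0, "dy": 0, "dz": 0.1, "rx": 0, "ry": 0, "rz": 0}
    - {"dx": 0, "dy": 0, "dz": 0, "rx": 0, "ry": 0, "rz": 0}

```text
t: 10.3
tcp_pos: [0.4504, -0.208, 0.0294]
eef_rot: [1.0, 0.001, 0.0, 0.0]
ft_force: [-2.3, 2.5, 15.1]
opening: 0.0518
```

Contact at 15 N. Releasing and rising.

>>> play_rows:
  targets:
    - {"dx": 0, "dy": 0, "dz": 0, "rx": 0, "ry": 0, "rz": 0}
    - {"dx": 0, "dy": 0, "dz": 0, "rx": 0, "ry": 0, "rz": 0}
    - {"dx": 0, "dy": 0, "dz": 0, "rx": 0, "ry": 0, "rz": 0}
    - {"dx": 0, "dy": 0, "dz": 0, "rx": 0, "ry": 0, "rz": 0}
    - {"dx": 0, "dy": 0, "dz": 0, "rx": 0, "ry": 0, "rz": 0}
  hand: 0

```text
t: 10.72
tcp_pos: [0.45, -0.2085, 0.0282]
eef_rot: [1.0, 0.001, -0.0, -0.0]
ft_force: [-0.3, -0.4, 0.1]
opening: 0.0854
```

>>> play_rows:
  targets:
    - {"dx": 0, "dy": 0, "dz": -2, "rx": 0, "ry": 0, "rz": 0}
    - {"dx": 0, "dy": 0, "dz": -3, "rx": 0, "ry": 0, "rz": 0}
    - {"dx": 0, "dy": 0, "dz": -4, "rx": 0, "ry": 0, "rz": 0}
    - {"dx": 0, "dy": 0, "dz": -3, "rx": 0, "ry": 0, "rz": 0}
    - {"dx": 0, "dy": 0, "dz": 0, "rx": 0, "ry": 0, "rz": 0}

```text
t: 11.13
tcp_pos: [0.4524, -0.2096, 0.1535]
eef_rot: [1.0, 0.001, 0.004, 0.001]
ft_force: [0.7, -1.2, -1.5]
opening: 0.0856
```

```bash
python3 w.py e|grep -v hull; python3 w.py e | awk '$0~/hull/' | head -30
```

```text
11.1833 [ 0.4515 -0.2092  0.1511] [1.    0.001 0.003 0.001] 0.08533372011096034
[141.   22.5] [95, 0, 93, 51, 3788] z 0.003 [577.4 -88.3] [32.7 56.9] 7.4 hull centroid
[141.   22.5] [95, 0, 93, 51, 3788] z 0.026 [573.8 -98.5] [29.9 52.1] 7.4 hull centroid
[306.4  14.1] [249, 0, 116, 36, 2939] z 0.003 [ 579.2 -202.2] [21.7 78.5] 0.1 hull centroid
[306.4  14.1] [249, 0, 116, 36, 2939] z 0.026 [ 575.5 -202.9] [19.9 71.9] 0.1 hull centroid
[431.1 252.1] [0, 0, 640, 400, 123039] z 0.003 [ 414.2 -212.7] [638.3 353.2] 89.9 hull centroid
[431.1 252.1] [0, 0, 640, 400, 123039] z 0.026 [ 424.4 -212.5] [584.5 323.4] 89.9 hull centroid
[316.1 193.4] [259, 139, 115, 110, 9928] z 0.003 [ 449.7 -208.4] [92.1 92.2] 0.0 hull centroid
[316.1 193.4] [259, 139, 115, 110, 9928] z 0.026 [ 456.9 -208.6] [84.3 84.5] 0.0 hull centroid
```

View pics/w_e.png

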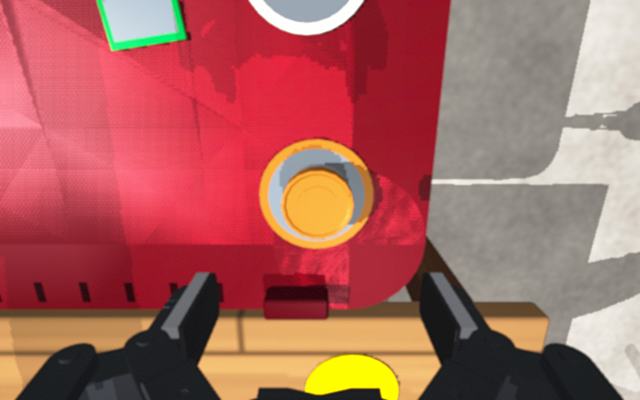

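The tan tin sits inside its ring, with its lid at (319,203) and the mat at (316,193); the offset is height parallax. On to the white tin.

>>> play_rows:
  targets:
    - {"dx": 1.0, "dy": -2.7, "dz": 0, "rx": 0, "ry": 0, "rz": 0}
    - {"dx": 1.6, "dy": -3.7, "dz": 0, "rx": 0, "ry": 0, "rz": 0}
    - {"dx": 1.6, "dy": -3.7, "dz": 0, "rx": 0, "ry": 0, "rz": 0}
    - {"dx": 1.6, "dy": -3.7, "dz": 0, "rx": 0, "ry": 0, "rz": 0}
    - {"dx": 1.6, "dy": -3.7, "dz": 0, "rx": 0, "ry": 0, "rz": 0}

```text
t: 11.65
tcp_pos: [0.5232, -0.0316, 0.1467]
eef_rot: [1.0, 0.001, -0.001, 0.0]
ft_force: [0.8, 0.1, -0.4]
opening: 0.0854
```

>>> play_rows:
  targets:
    - {"dx": 1.6, "dy": -3.7, "dz": 0, "rx": 0, "ry": 0, "rz": 0}
    - {"dx": 1.6, "dy": -3.7, "dz": 0, "rx": 0, "ry": 0, "rz": 0}
    - {"dx": 1.6, "dy": -3.7, "dz": 0, "rx": 0, "ry": 0, "rz": 0}
    - {"dx": 1.6, "dy": -3.7, "dz": 0, "rx": 0, "ry": 0, "rz": 0}
    - {"dx": 1.6, "dy": -3.7, "dz": 0, "rx": 0, "ry": 0, "rz": 0}

```text
t: 12.07
tcp_pos: [0.6028, 0.1536, 0.1463]
eef_rot: [1.0, 0.001, -0.001, 0.001]
ft_force: [1.1, -1.1, -0.3]
opening: 0.085
```

>>> play_rows:
  targets:
    - {"dx": 1.5, "dy": -3.0, "dz": 1, "rx": 0, "ry": 0, "rz": 0}
    - {"dx": 1.0, "dy": -1.7, "dz": 2, "rx": 0, "ry": 0, "rz": 0}
    - {"dx": 0, "dy": 0, "dz": 2, "rx": 0, "ry": 0, "rz": 0}
    - {"dx": 0, "dy": 0, "dz": 0, "rx": 0, "ry": 0, "rz": 0}
    - {"dx": 0, "dy": 0, "dz": 0, "rx": 0, "ry": 0, "rz": 0}

```text
t: 12.48
tcp_pos: [0.6266, 0.1979, 0.0958]
eef_rot: [1.0, 0.001, -0.002, 0.001]
ft_force: [0.1, 0.3, 0.7]
opening: 0.0854
```

>>> play_rows:
  targets:
    - {"dx": 0, "dy": 0, "dz": 0, "rx": 0, "ry": 0, "rz": 0}

```text
t: 12.57
tcp_pos: [0.628, 0.1976, 0.0982]
eef_rot: [1.0, 0.0, -0.0, 0.001]
ft_force: [0.5, 0.0, 0.5]
opening: 0.0851
```

```bash
python3 w.py f|grep -v "z 0.003"; python3 -c "
from h import *
"
```

```text
12.6167 [0.6285 0.1977 0.099 ] [1. 0. 0. 0.] 0.08549742422066939
[ 88.  216.5] [0, 0, 220, 400, 69077] z 0.026 [621.9 338.1] [157.8 264.8] 85.6 hull centroid
[531.8 226. ] [462, 163, 137, 124, 13616] z 0.026 [629.3  68.8] [80.7 82. ] 7.4 hull centroid
[312.7 223.6] [267, 177, 92, 93, 6720] z 0.026 [631.4 200.2] [55.  59.4] 89.9 hull centroid
[497.6 357.2] [419, 273, 203, 127, 12654] z 0.026 [547.   53.8] [153.2 103.4] 89.9 hull centroid
[310.6 392.4] [255, 376, 129, 24, 1449] z 0.026 [506.1 196.2] [92.7 21.1] 89.9 hull centroid
```

View pics/w_f.png

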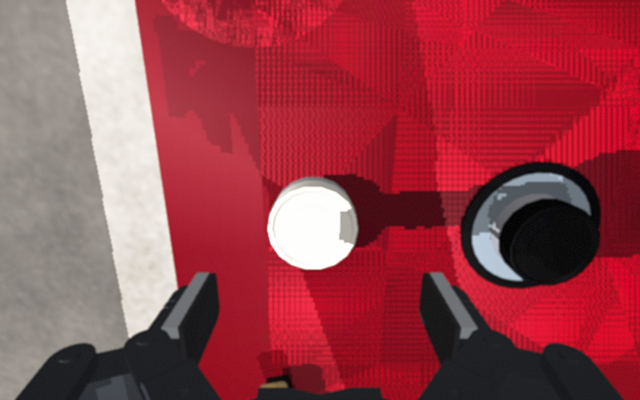

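The white tin is at (312,225), about 2 mm to the left of the tool. Shifting over and grasping.

>>> play_rows:
  targets:
    - {"dx": 0, "dy": -0.2, "dz": 2.5, "rx": 0, "ry": 0, "rz": 0}
    - {"dx": 0, "dy": 0, "dz": 2.8, "rx": 0, "ry": 0, "rz": 0}
    - {"dx": 0, "dy": 0, "dz": 1.5, "rx": 0, "ry": 0, "rz": 0}
    - {"dx": 0, "dy": 0, "dz": 0.5, "rx": 0, "ry": 0, "rz": 0}
    - {"dx": 0, "dy": 0, "dz": 0, "rx": 0, "ry": 0, "rz": 0}

```text
t: 13.03
tcp_pos: [0.628, 0.2, 0.0252]
eef_rot: [1.0, 0.0, -0.0, 0.0]
ft_force: [0.0, -0.1, 0.2]
opening: 0.0854
```

>>> play_rows:
  targets:
    - {"dx": 0, "dy": 0, "dz": 0, "rx": 0, "ry": 0, "rz": 0}
    - {"dx": 0, "dy": 0, "dz": 0, "rx": 0, "ry": 0, "rz": 0}

```text
t: 13.2
tcp_pos: [0.6293, 0.2009, 0.0271]
eef_rot: [1.0, 0.001, 0.001, -0.0]
ft_force: [0.3, 0.1, 1.5]
opening: 0.0853
```

>>> play_rows:
  targets:
    - {"dx": 0, "dy": 0, "dz": 0, "rx": 0, "ry": 0, "rz": 0}
    - {"dx": 0, "dy": 0, "dz": 0, "rx": 0, "ry": 0, "rz": 0}
    - {"dx": 0, "dy": 0, "dz": 0, "rx": 0, "ry": 0, "rz": 0}
    - {"dx": 0, "dy": 0, "dz": 0, "rx": 0, "ry": 0, "rz": 0}
    - {"dx": 0, "dy": 0, "dz": 0, "rx": 0, "ry": 0, "rz": 0}
  hand: 1

```text
t: 13.62
tcp_pos: [0.6287, 0.201, 0.0266]
eef_rot: [1.0, 0.001, 0.001, -0.0]
ft_force: [-1.6, -0.9, 7.6]
opening: 0.0516
```

>>> play_rows:
  targets:
    - {"dx": 0, "dy": 0, "dz": 0, "rx": 0, "ry": 0, "rz": 0}
    - {"dx": 0, "dy": 0, "dz": 0, "rx": 0, "ry": 0, "rz": 0}
    - {"dx": 0, "dy": 0, "dz": 0, "rx": 0, "ry": 0, "rz": 0}

```text
t: 13.87
tcp_pos: [0.6287, 0.201, 0.0266]
eef_rot: [1.0, 0.001, 0.001, -0.0]
ft_force: [-1.6, -0.5, 8.5]
opening: 0.0519
```

>>> play_rows:
  targets:
    - {"dx": 0, "dy": 0, "dz": -2.5, "rx": 0, "ry": 0, "rz": 0}
    - {"dx": 0, "dy": 0, "dz": -4, "rx": 0, "ry": 0, "rz": 0}
    - {"dx": -0.3, "dy": 2.5, "dz": -1.5, "rx": 0, "ry": 0, "rz": 0}
    - {"dx": -0.3, "dy": 3.9, "dz": 0, "rx": 0, "ry": 0, "rz": 0}
    - {"dx": -0.3, "dy": 3.9, "dz": 0, "rx": 0, "ry": 0, "rz": 0}

```text
t: 14.28
tcp_pos: [0.62, 0.0985, 0.1071]
eef_rot: [1.0, 0.003, 0.002, -0.001]
ft_force: [1.4, 0.3, -0.9]
opening: 0.052
```

>>> play_rows:
  targets:
    - {"dx": -0.3, "dy": 3.9, "dz": 0, "rx": 0, "ry": 0, "rz": 0}
    - {"dx": -0.3, "dy": 3.9, "dz": 0, "rx": 0, "ry": 0, "rz": 0}
    - {"dx": 0, "dy": 3.9, "dz": 0, "rx": 0, "ry": 0, "rz": 0}
    - {"dx": 0, "dy": 3.9, "dz": 0, "rx": 0, "ry": 0, "rz": 0}
    - {"dx": 0, "dy": 3.9, "dz": 0, "rx": 0, "ry": 0, "rz": 0}

```text
t: 14.7
tcp_pos: [0.6135, -0.099, 0.1056]
eef_rot: [1.0, 0.001, 0.0, 0.0]
ft_force: [1.1, -0.4, -0.8]
opening: 0.0521
```

>>> play_rows:
  targets:
    - {"dx": 0, "dy": 3.9, "dz": 0, "rx": 0, "ry": 0, "rz": 0}
    - {"dx": 0, "dy": 3.4, "dz": 0, "rx": 0, "ry": 0, "rz": 0}
    - {"dx": 0, "dy": 2.0, "dz": 0, "rx": 0, "ry": 0, "rz": 0}
    - {"dx": 0, "dy": 1.0, "dz": 0, "rx": 0, "ry": 0, "rz": 0}
    - {"dx": 0, "dy": 0, "dz": 0, "rx": 0, "ry": 0, "rz": 0}

```text
t: 15.12
tcp_pos: [0.6134, -0.2033, 0.1053]
eef_rot: [1.0, -0.001, -0.0, 0.001]
ft_force: [0.6, 0.4, -0.8]
opening: 0.0518
```

>>> play_rows:
  targets:
    - {"dx": 0, "dy": 0, "dz": 0, "rx": 0, "ry": 0, "rz": 0}
    - {"dx": 0, "dy": 0, "dz": 0, "rx": 0, "ry": 0, "rz": 0}
    - {"dx": 0, "dy": 0, "dz": 0, "rx": 0, "ry": 0, "rz": 0}

```text
t: 15.37
tcp_pos: [0.6145, -0.1975, 0.1054]
eef_rot: [1.0, 0.003, 0.0, -0.001]
ft_force: [-0.1, 0.4, -1.1]
opening: 0.0521
```

```bash
python3 w.py g|grep -v "z 0.026"
```

```text
15.4167 [ 0.6144 -0.1978  0.1054] [ 1.     0.002  0.    -0.   ] 0.051907209874417146
[446.4 248.8] [57, 0, 583, 400, 116414] z 0.003 [ 596.1 -222.5] [294.1 485.6] 0.3 hull centroid
[133.5 160.4] [54, 42, 154, 244, 20242] z 0.003 [639.3 -79.2] [157.9  56.7] 8.2 hull centroid
[  6.7 217.6] [0, 176, 18, 79, 934] z 0.003 [609.4  15. ] [11.3 59.6] 74.0 hull centroid
```

View pics/w_g.png

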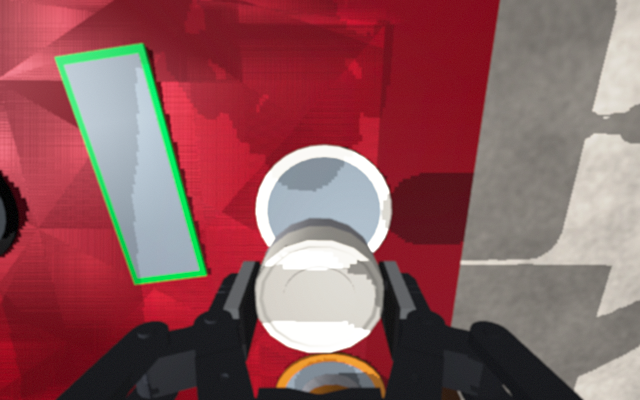

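The white tin is level at (320,297) over its mat at (324,205), which is about 2 mm further right. Correcting that and lowering.

>>> play_rows:
  targets:
    - {"dx": 0, "dy": 0.1, "dz": 2.5, "rx": 0, "ry": 0, "rz": 0}
    - {"dx": 0, "dy": 0, "dz": 3, "rx": 0, "ry": 0, "rz": 0}
    - {"dx": 0, "dy": 0, "dz": 1.3, "rx": 0, "ry": 0, "rz": 0}
    - {"dx": 0, "dy": 0, "dz": 0.5, "rx": 0, "ry": 0, "rz": 0}
    - {"dx": 0, "dy": 0, "dz": 0.2, "rx": 0, "ry": 0, "rz": 0}

```text
t: 15.83
tcp_pos: [0.6137, -0.2002, 0.0298]
eef_rot: [1.0, 0.001, -0.001, -0.0]
ft_force: [-0.6, 0.4, -0.5]
opening: 0.0516
```

>>> play_rows:
  targets:
    - {"dx": 0, "dy": 0, "dz": 0, "rx": 0, "ry": 0, "rz": 0}
    - {"dx": 0, "dy": 0, "dz": 0, "rx": 0, "ry": 0, "rz": 0}
    - {"dx": 0, "dy": 0, "dz": 0.1, "rx": 0, "ry": 0, "rz": 0}
    - {"dx": 0, "dy": 0, "dz": 0, "rx": 0, "ry": 0, "rz": 0}

```text
t: 16.17
tcp_pos: [0.6145, -0.2014, 0.0302]
eef_rot: [1.0, 0.001, 0.001, 0.0]
ft_force: [-0.8, 0.3, -0.8]
opening: 0.0517
```

>>> play_rows:
  targets:
    - {"dx": 0, "dy": 0, "dz": 0.1, "rx": 0, "ry": 0, "rz": 0}
    - {"dx": 0, "dy": 0, "dz": 0, "rx": 0, "ry": 0, "rz": 0}
    - {"dx": 0, "dy": 0, "dz": 0, "rx": 0, "ry": 0, "rz": 0}

```text
t: 16.42
tcp_pos: [0.6145, -0.2014, 0.0296]
eef_rot: [1.0, 0.001, 0.001, 0.0]
ft_force: [-2.5, 0.5, 7.1]
opening: 0.052
```

>>> play_rows:
  targets:
    - {"dx": 0, "dy": 0, "dz": 0, "rx": 0, "ry": 0, "rz": 0}
    - {"dx": 0, "dy": 0, "dz": 0, "rx": 0, "ry": 0, "rz": 0}
    - {"dx": 0, "dy": 0, "dz": 0, "rx": 0, "ry": 0, "rz": 0}
    - {"dx": 0, "dy": 0, "dz": 0, "rx": 0, "ry": 0, "rz": 0}
    - {"dx": 0, "dy": 0, "dz": 0, "rx": 0, "ry": 0, "rz": 0}
  hand: 0

```text
t: 16.83
tcp_pos: [0.614, -0.2012, 0.0282]
eef_rot: [1.0, 0.001, -0.0, -0.0]
ft_force: [-0.3, -0.6, 0.0]
opening: 0.0854
```

>>> play_rows:
  targets:
    - {"dx": 0, "dy": 0, "dz": -2, "rx": 0, "ry": 0, "rz": 0}
    - {"dx": 0, "dy": 0, "dz": -3, "rx": 0, "ry": 0, "rz": 0}
    - {"dx": 0, "dy": 0, "dz": -4, "rx": 0, "ry": 0, "rz": 0}
    - {"dx": 0, "dy": 0, "dz": -3, "rx": 0, "ry": 0, "rz": 0}
    - {"dx": 0, "dy": 0, "dz": 0, "rx": 0, "ry": 0, "rz": 0}

```text
t: 17.25
tcp_pos: [0.6171, -0.2021, 0.1549]
eef_rot: [1.0, 0.001, 0.005, 0.001]
ft_force: [1.3, -0.2, 0.6]
opening: 0.0857
```

```bash
python3 w.py i|grep -v "z 0.026"
```

```text
17.3 [ 0.6159 -0.2018  0.152 ] [1.    0.001 0.003 0.001] 0.0855304346704553
[537.4 206.6] [416, 0, 224, 400, 81392] z 0.003 [ 578.6 -412. ] [357.7 231.7] 0.1 hull centroid
[159.7 155.8] [96, 56, 124, 204, 14000] z 0.003 [639.3 -79.2] [157.9  56.9] 8.2 hull centroid
[ 25.3 193.1] [0, 136, 61, 105, 4918] z 0.003 [614.3  32.4] [47.5 90.9] 74.3 hull centroid
[316.4 193.4] [259, 139, 115, 110, 9959] z 0.003 [ 614.8 -201.5] [93.3 93.8] 0.0 hull centroid
[140.1 357.3] [16, 273, 204, 127, 12614] z 0.003 [472.7  -5.3] [212.1 143.1] 89.9 hull centroid
[322.7 362.7] [255, 318, 129, 82, 7022] z 0.003 [ 448.9 -204.1] [129.2  96.4] 89.9 hull centroid
```

View pics/w_i.png

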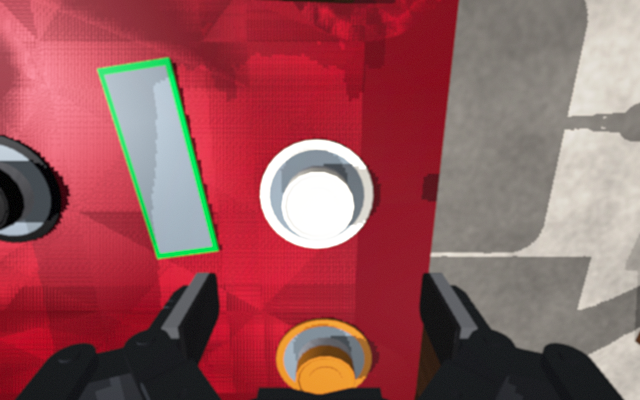

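The white tin is inside its ring. Three wrist looks agree on the brush mat at (0.639,-0.079) with yaw 8.2°. Next is the brush.

>>> play_rows:
  targets:
    - {"dx": -1.0, "dy": -2.5, "dz": 0, "rx": 0, "ry": 0, "rz": 0}
    - {"dx": -1.5, "dy": -3.7, "dz": 0, "rx": 0, "ry": 0, "rz": 0}
    - {"dx": -1.5, "dy": -3.7, "dz": 0, "rx": 0, "ry": 0, "rz": 0}
    - {"dx": -1.5, "dy": -3.7, "dz": 0, "rx": 0, "ry": 0, "rz": 0}
    - {"dx": -1.5, "dy": -3.7, "dz": 0, "rx": 0, "ry": 0, "rz": 0}

```text
t: 17.72
tcp_pos: [0.542, -0.0269, 0.1472]
eef_rot: [1.0, 0.001, -0.001, -0.0]
ft_force: [1.4, 0.5, 1.0]
opening: 0.0852
```

>>> play_rows:
  targets:
    - {"dx": -1.5, "dy": -3.7, "dz": 0, "rx": 0, "ry": 0, "rz": 0}
    - {"dx": -1.5, "dy": -3.7, "dz": 0, "rx": 0, "ry": 0, "rz": 0}
    - {"dx": -1.5, "dy": -3.7, "dz": 0, "rx": 0, "ry": 0, "rz": 0}
    - {"dx": -1.5, "dy": -3.7, "dz": 0, "rx": 0, "ry": 0, "rz": 0}
    - {"dx": -1.5, "dy": -3.7, "dz": 0, "rx": 0, "ry": 0, "rz": 0}

```text
t: 18.13
tcp_pos: [0.4667, 0.1578, 0.1475]
eef_rot: [1.0, 0.001, -0.001, 0.0]
ft_force: [0.9, 0.6, -0.1]
opening: 0.0854
```

>>> play_rows:
  targets:
    - {"dx": -1.5, "dy": -3.3, "dz": 0, "rx": 0, "ry": 0, "rz": -6}
    - {"dx": 0, "dy": -3.0, "dz": 0, "rx": 0, "ry": 0, "rz": -6}
    - {"dx": 0, "dy": 0, "dz": 0, "rx": 0, "ry": 0, "rz": 0}
    - {"dx": 0, "dy": 0, "dz": 0, "rx": 0, "ry": 0, "rz": 0}
    - {"dx": 0, "dy": 0, "dz": 0, "rx": 0, "ry": 0, "rz": 0}

```text
t: 18.55
tcp_pos: [0.4497, 0.2184, 0.1475]
eef_rot: [0.994, 0.105, -0.001, 0.001]
ft_force: [-0.1, -0.3, -0.0]
opening: 0.0854
```

```bash
python3 w.py j|head -1; python3 - <<'E'
from h import *
f=np.load("w_j.npz");hsv=cv2.cvtColor(f["img"],cv2.COLOR_RGB2HSV);H,S,V=[hsv[...,i].astype(int) for i in range(3)]
m=(H>14)&(H<32)&(S>50)&(V>120)
for c,st,mm in blobs(m,300):
    cs,_=cv2.findContours(mm.astype(np.uint8),cv2.RETR_EXTERNAL,cv2.CHAIN_APPROX_NONE);cc=max(cs,key=cv2.contourArea)
    P=np.array([onplane(f,p[0],.03)[:2] for p in cc],np.float32);r=cv2.minAreaRect(P*1000);print(c,st,r)
E
```

```text
18.6 [0.45   0.2179 0.1477] [ 0.995  0.104 -0.001  0.001] 0.08515010206264578
[314.  204.1] [298, 129, 32, 155, 4534] ((444.2582092285156, 219.31698608398438), (118.94336700439453, 21.479907989501953), 11.968287467956543)
[106.2 310.4] [60, 269, 112, 84, 6155] ((319.17138671875, 359.7529296875), (85.26288604736328, 76.54926300048828), 87.99091339111328)
[310.5 355.9] [198, 300, 243, 100, 16527] ((304.2572937011719, 186.61328125), (203.34658813476562, 103.03173065185547), 89.8584976196289)
[624.  383.5] [601, 369, 39, 31, 759] ((346.073974609375, -79.44844055175781), (53.64557647705078, 22.449663162231445), 53.71131896972656)
```

View pics/w_j.png

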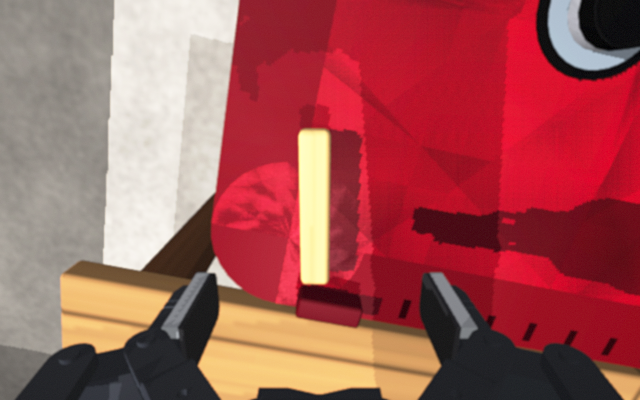

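The brush is lying bristles down at (314,204). Its top face measures 119 x 21.5 mm, its centre is (0.444,0.2195) and its yaw is 12.0°, so it matches the description. The tool needs dx -0.5, dy -0.3 and about 12 cm down.

>>> play_rows:
  targets:
    - {"dx": -0.5, "dy": -0.3, "dz": 3, "rx": 0, "ry": 0, "rz": 0}
    - {"dx": 0, "dy": 0, "dz": 3.5, "rx": 0, "ry": 0, "rz": 0}
    - {"dx": 0, "dy": 0, "dz": 3.2, "rx": 0, "ry": 0, "rz": 0}
    - {"dx": 0, "dy": 0, "dz": 1.6, "rx": 0, "ry": 0, "rz": 0}
    - {"dx": 0, "dy": 0, "dz": 0.7, "rx": 0, "ry": 0, "rz": 0}

```text
t: 19.02
tcp_pos: [0.4437, 0.2189, 0.0258]
eef_rot: [0.995, 0.104, -0.002, 0.001]
ft_force: [-0.1, -0.8, 0.6]
opening: 0.0854
```

>>> play_rows:
  targets:
    - {"dx": 0, "dy": 0, "dz": 0, "rx": 0, "ry": 0, "rz": 0}
    - {"dx": 0, "dy": 0, "dz": 0, "rx": 0, "ry": 0, "rz": 0}
    - {"dx": 0, "dy": 0, "dz": 0, "rx": 0, "ry": 0, "rz": 0}

```text
t: 19.27
tcp_pos: [0.4453, 0.2211, 0.0294]
eef_rot: [0.994, 0.105, 0.001, -0.0]
ft_force: [0.1, 0.4, 0.9]
opening: 0.0849
```

>>> play_rows:
  targets:
    - {"dx": 0, "dy": 0, "dz": 0, "rx": 0, "ry": 0, "rz": 0}
    - {"dx": 0, "dy": 0, "dz": 0, "rx": 0, "ry": 0, "rz": 0}
    - {"dx": 0, "dy": 0, "dz": 0, "rx": 0, "ry": 0, "rz": 0}
    - {"dx": 0, "dy": 0, "dz": 0, "rx": 0, "ry": 0, "rz": 0}
    - {"dx": 0, "dy": 0, "dz": 0, "rx": 0, "ry": 0, "rz": 0}
  hand: 1

```text
t: 19.68
tcp_pos: [0.4446, 0.2213, 0.0286]
eef_rot: [0.994, 0.105, 0.0, -0.0]
ft_force: [0.0, 0.2, 0.2]
opening: 0.0253
```

>>> play_rows:
  targets:
    - {"dx": 0, "dy": 0, "dz": 0, "rx": 0, "ry": 0, "rz": 0}
    - {"dx": 0, "dy": 0, "dz": 0, "rx": 0, "ry": 0, "rz": 0}
    - {"dx": 0, "dy": 0, "dz": 0, "rx": 0, "ry": 0, "rz": 0}
    - {"dx": 0, "dy": 0, "dz": 0, "rx": 0, "ry": 0, "rz": 0}

```text
t: 20.02
tcp_pos: [0.4446, 0.2213, 0.0287]
eef_rot: [0.994, 0.106, 0.0, -0.0]
ft_force: [-1.1, -0.4, 7.6]
opening: 0.021
```

Gripped at 21 mm. I'll lift, turn -3.8° to match the mat's yaw, and carry it over high enough to clear the black tin.

>>> play_rows:
  targets:
    - {"dx": 0, "dy": 0, "dz": -2.5, "rx": 0, "ry": 0, "rz": 0}
    - {"dx": 0, "dy": 0, "dz": -4, "rx": 0, "ry": 0, "rz": 3.9}
    - {"dx": 0.8, "dy": 1.7, "dz": -1.5, "rx": 0, "ry": 0, "rz": 0}
    - {"dx": 1.6, "dy": 3.5, "dz": 0, "rx": 0, "ry": 0, "rz": 0}
    - {"dx": 1.6, "dy": 3.5, "dz": 0, "rx": 0, "ry": 0, "rz": 0}

```text
t: 20.43
tcp_pos: [0.4974, 0.1415, 0.1099]
eef_rot: [0.997, 0.074, 0.001, -0.001]
ft_force: [0.3, -0.2, 0.2]
opening: 0.0205
```

>>> play_rows:
  targets:
    - {"dx": 1.6, "dy": 3.5, "dz": 0, "rx": 0, "ry": 0, "rz": 0}
    - {"dx": 1.6, "dy": 3.5, "dz": 0, "rx": 0, "ry": 0, "rz": 0}
    - {"dx": 1.6, "dy": 3.5, "dz": 0, "rx": 0, "ry": 0, "rz": 0}
    - {"dx": 1.6, "dy": 3.5, "dz": 0, "rx": 0, "ry": 0, "rz": 0}
    - {"dx": 1.6, "dy": 3.5, "dz": 0, "rx": 0, "ry": 0, "rz": 0}

```text
t: 20.85
tcp_pos: [0.6012, -0.0228, 0.1082]
eef_rot: [0.997, 0.072, -0.0, -0.0]
ft_force: [0.2, 1.8, -0.3]
opening: 0.0213
```

>>> play_rows:
  targets:
    - {"dx": 1.6, "dy": 3.4, "dz": 0, "rx": 0, "ry": 0, "rz": 0}
    - {"dx": 1.4, "dy": 2.8, "dz": 0, "rx": 0, "ry": 0, "rz": 0}
    - {"dx": 0, "dy": 0, "dz": 0, "rx": 0, "ry": 0, "rz": 0}
    - {"dx": 0, "dy": 0, "dz": 0, "rx": 0, "ry": 0, "rz": 0}
    - {"dx": 0, "dy": 0, "dz": 0, "rx": 0, "ry": 0, "rz": 0}

```text
t: 21.27
tcp_pos: [0.6386, -0.0774, 0.1078]
eef_rot: [0.997, 0.072, -0.001, -0.0]
ft_force: [-0.5, 0.1, -0.6]
opening: 0.0206
```

>>> play_rows:
  targets:
    - {"dx": 0, "dy": 0, "dz": 0, "rx": 0, "ry": 0, "rz": 0}
    - {"dx": 0, "dy": 0, "dz": 0, "rx": 0, "ry": 0, "rz": 0}
    - {"dx": 0, "dy": 0, "dz": 0, "rx": 0, "ry": 0, "rz": 0}

```text
t: 21.52
tcp_pos: [0.639, -0.0768, 0.1085]
eef_rot: [0.997, 0.072, -0.0, -0.0]
ft_force: [-0.0, 0.4, 0.3]
opening: 0.0206
```

```bash
python3 w.py k|head -1; python3 - <<'E'
from h import *
f=np.load("w_k.npz");hsv=cv2.cvtColor(f["img"],cv2.COLOR_RGB2HSV);H,S,V=[hsv[...,i].astype(int) for i in range(3)]
m=(H>14)&(H<32)&(S>50)&(V>120)
for c,st,mm in blobs(m,300):
    cs,_=cv2.findContours(mm.astype(np.uint8),cv2.RETR_EXTERNAL,cv2.CHAIN_APPROX_NONE);cc=max(cs,key=cv2.contourArea)
    P=np.array([onplane(f,p[0],.03+.079)[:2] for p in cc],np.float32);r=cv2.minAreaRect(P*1000);print(c,st,r)
E
```

```text
21.5667 [ 0.6391 -0.077   0.1085] [ 0.997  0.072 -0.    -0.   ] 0.020664816385715323
[318.5 270. ] [290, 156, 58, 239, 12467] ((644.142822265625, -77.15960693359375), (109.04850769042969, 21.63901710510254), 8.202994346618652)
```

View pics/w_k.png

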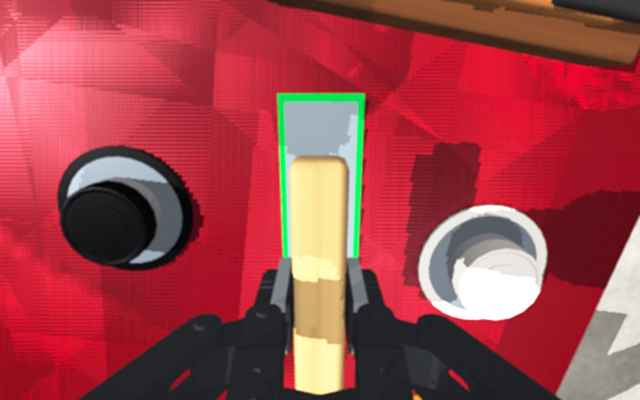

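The brush is aligned at yaw 8.2° over the green mat, whose far edge spans columns 278–365. It's centred lengthwise and about 1.5 mm off sideways. Correcting that and lowering.

>>> play_rows:
  targets:
    - {"dx": 0, "dy": 0.15, "dz": 2.5, "rx": 0, "ry": 0, "rz": 0}
    - {"dx": 0, "dy": 0, "dz": 3, "rx": 0, "ry": 0, "rz": 0}
    - {"dx": 0, "dy": 0, "dz": 1.4, "rx": 0, "ry": 0, "rz": 0}
    - {"dx": 0, "dy": 0, "dz": 0.5, "rx": 0, "ry": 0, "rz": 0}
    - {"dx": 0, "dy": 0, "dz": 0.2, "rx": 0, "ry": 0, "rz": 0}

```text
t: 21.98
tcp_pos: [0.6387, -0.079, 0.0319]
eef_rot: [0.997, 0.072, -0.001, -0.0]
ft_force: [-1.0, -0.4, 1.7]
opening: 0.0207
```

>>> play_rows:
  targets:
    - {"dx": 0, "dy": 0, "dz": 0, "rx": 0, "ry": 0, "rz": 0}
    - {"dx": 0, "dy": 0, "dz": 0, "rx": 0, "ry": 0, "rz": 0}
    - {"dx": 0, "dy": 0, "dz": 0.1, "rx": 0, "ry": 0, "rz": 0}
    - {"dx": 0, "dy": 0, "dz": 0, "rx": 0, "ry": 0, "rz": 0}

```text
t: 22.32
tcp_pos: [0.6399, -0.0795, 0.0319]
eef_rot: [0.997, 0.072, 0.001, 0.0]
ft_force: [-0.1, -0.0, -0.3]
opening: 0.0209
```

>>> play_rows:
  targets:
    - {"dx": 0, "dy": 0, "dz": 0.1, "rx": 0, "ry": 0, "rz": 0}
    - {"dx": 0, "dy": 0, "dz": 0, "rx": 0, "ry": 0, "rz": 0}
    - {"dx": 0, "dy": 0, "dz": 0, "rx": 0, "ry": 0, "rz": 0}

```text
t: 22.57
tcp_pos: [0.6399, -0.0795, 0.0318]
eef_rot: [0.997, 0.072, 0.001, 0.0]
ft_force: [-3.2, 0.2, 12.0]
opening: 0.0207
```

>>> play_rows:
  targets:
    - {"dx": 0, "dy": 0, "dz": 0, "rx": 0, "ry": 0, "rz": 0}
    - {"dx": 0, "dy": 0, "dz": 0, "rx": 0, "ry": 0, "rz": 0}
    - {"dx": 0, "dy": 0, "dz": 0, "rx": 0, "ry": 0, "rz": 0}
    - {"dx": 0, "dy": 0, "dz": 0, "rx": 0, "ry": 0, "rz": 0}
    - {"dx": 0, "dy": 0, "dz": 0, "rx": 0, "ry": 0, "rz": 0}
  hand: 0

```text
t: 22.98
tcp_pos: [0.6394, -0.0795, 0.0302]
eef_rot: [0.997, 0.072, -0.0, -0.0]
ft_force: [-0.2, 0.5, 0.3]
opening: 0.0797
```

>>> play_rows:
  targets:
    - {"dx": 0, "dy": 0, "dz": 0, "rx": 0, "ry": 0, "rz": 0}
    - {"dx": 0, "dy": 0, "dz": 0, "rx": 0, "ry": 0, "rz": 0}
    - {"dx": 0, "dy": 0, "dz": 0, "rx": 0, "ry": 0, "rz": 0}
    - {"dx": 0, "dy": 0, "dz": 0, "rx": 0, "ry": 0, "rz": 0}
    - {"dx": 0, "dy": 0, "dz": 0, "rx": 0, "ry": 0, "rz": 0}

```text
t: 23.4
tcp_pos: [0.6395, -0.0795, 0.0303]
eef_rot: [0.997, 0.072, -0.0, -0.0]
ft_force: [0.4, -0.5, -0.3]
opening: 0.0853
```

>>> play_rows:
  targets:
    - {"dx": 0, "dy": 0, "dz": -2, "rx": 0, "ry": 0, "rz": 0}
    - {"dx": 0, "dy": 0, "dz": -3, "rx": 0, "ry": 0, "rz": 0}
    - {"dx": 0, "dy": 0, "dz": -4, "rx": 0, "ry": 0, "rz": 0}
    - {"dx": 0, "dy": 0, "dz": -4, "rx": 0, "ry": 0, "rz": 0}
    - {"dx": 0, "dy": 0, "dz": -2, "rx": 0, "ry": 0, "rz": 0}

```text
t: 23.82
tcp_pos: [0.641, -0.0795, 0.1853]
eef_rot: [0.997, 0.072, 0.003, 0.0]
ft_force: [1.2, -0.6, -0.0]
opening: 0.0854
```

>>> play_rows:
  targets:
    - {"dx": -2, "dy": 0, "dz": -2, "rx": 0, "ry": 0, "rz": 0}
    - {"dx": -3, "dy": 0, "dz": -2, "rx": 0, "ry": 0, "rz": 0}
    - {"dx": -3, "dy": 0, "dz": -2, "rx": 0, "ry": 0, "rz": 0}
    - {"dx": -2, "dy": 0, "dz": 0, "rx": 0, "ry": 0, "rz": 0}
    - {"dx": 0, "dy": 0, "dz": 0, "rx": 0, "ry": 0, "rz": 0}

```text
t: 24.23
tcp_pos: [0.5372, -0.0951, 0.2419]
eef_rot: [0.998, 0.071, 0.0, 0.001]
ft_force: [0.3, 0.5, -0.9]
opening: 0.0856
```

```bash
python3 w.py l|grep -v "z 0.026"; python3 - <<'E'
from h import *
f=np.load("w_l.npz");hsv=cv2.cvtColor(f["img"],cv2.COLOR_RGB2HSV);H,S,V=[hsv[...,i].astype(int) for i in range(3)]
for nm,m,z in(("brush",(H>14)&(H<32)&(S>50)&(V>120),.033),("green",(H>50)&(H<75)&(S>90),.003)):
  for c,st,mm in blobs(m,300):
    cs,_=cv2.findContours(mm.astype(np.uint8),cv2.RETR_EXTERNAL,cv2.CHAIN_APPROX_NONE);cc=max(cs,key=cv2.contourArea)
    P=np.array([onplane(f,p[0],z)[:2] for p in cc],np.float32);print(nm,c,cv2.minAreaRect(P*1000))
g=grab_frame("top");cv2.imwrite("pics/top_end.png",cv2.resize(g["img"][60:290,190:450,::-1],None,fx=2.5,fy=2.5))
E
```

```text
24.2833 [ 0.5391 -0.0945  0.2414] [0.997 0.071 0.    0.   ] 0.08535124024477472
[315.5  70.6] [285, 0, 62, 145, 8513] z 0.003 [626.  -81.2] [130.7  56.9] 8.1 hull centroid
[413. 282.] [0, 0, 640, 400, 100943] z 0.003 [ 458.3 -110.2] [472.2 854.6] 7.9 hull centroid
[173.9  60.1] [127, 10, 95, 102, 7606] z 0.003 [619.7  54.1] [89.2 89.5] 88.1 hull centroid
[434.7 104.2] [387, 55, 96, 99, 7404] z 0.003 [ 614.9 -201.5] [94.1 94.1] 16.3 hull centroid
brush [317.4  63. ] ((632.6602783203125, -81.94259643554688), (105.92239379882812, 22.09427833557129), 8.087045669555664)
brush [406.2 257.6] ((464.8381042480469, -197.061767578125), (81.11053466796875, 83.51675415039062), 56.166595458984375)
brush [ 57.4 333.5] ((317.850341796875, 181.37734985351562), (121.4876480102539, 246.56301879882812), 36.11516189575195)
brush [312.1 361.3] ((300.5823974609375, -129.75051879882812), (118.89173889160156, 283.6307373046875), 0.3642376661300659)
green [315.7  80.7] ((626.4767456054688, -80.98396301269531), (129.70492553710938, 54.27117919921875), 8.162505149841309)
```

View pics/w_l.png

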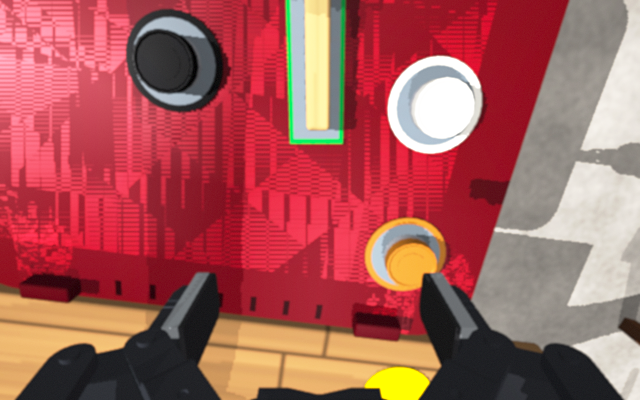

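View pics/top_end.png

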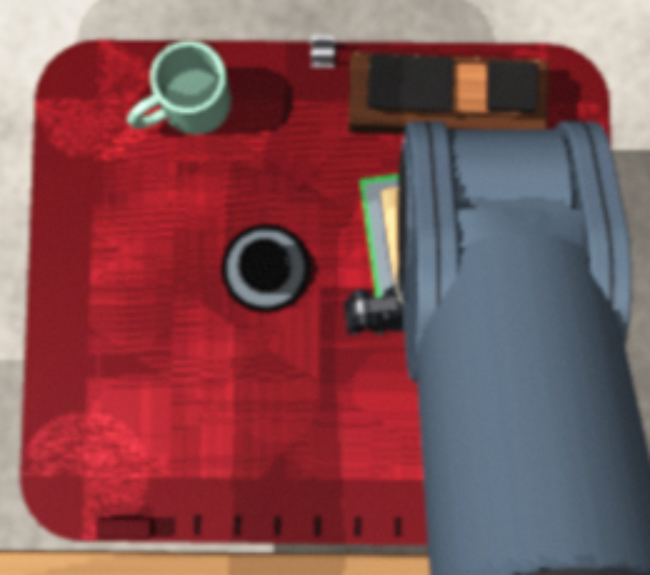

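The arm hides the right-hand side in the top view. I'll move it to the left, well above everything, and do one last overall check.

>>> play_rows:
  targets:
    - {"dx": 0, "dy": -3, "dz": 0, "rx": 0, "ry": 0, "rz": 0}
    - {"dx": 0, "dy": -4, "dz": 0, "rx": 0, "ry": 0, "rz": 0}
    - {"dx": 0, "dy": -4, "dz": 0, "rx": 0, "ry": 0, "rz": 0}
    - {"dx": 0, "dy": -4, "dz": 0, "rx": 0, "ry": 0, "rz": 0}
    - {"dx": 0, "dy": -4, "dz": 0, "rx": 0, "ry": 0, "rz": 0}

```text
t: 24.75
tcp_pos: [0.5137, 0.0967, 0.2397]
eef_rot: [0.997, 0.072, -0.0, -0.0]
ft_force: [0.7, 0.6, -1.1]
opening: 0.0852
```

>>> play_rows:
  targets:
    - {"dx": 0, "dy": -4, "dz": 0, "rx": 0, "ry": 0, "rz": 0}
    - {"dx": 0, "dy": -4, "dz": 0, "rx": 0, "ry": 0, "rz": 0}
    - {"dx": 0, "dy": -4, "dz": 0, "rx": 0, "ry": 0, "rz": 0}
    - {"dx": 0, "dy": -3, "dz": 0, "rx": 0, "ry": 0, "rz": 0}
    - {"dx": 0, "dy": 0, "dz": 0, "rx": 0, "ry": 0, "rz": 0}

```text
t: 25.17
tcp_pos: [0.4902, 0.2516, 0.2398]
eef_rot: [0.997, 0.076, -0.0, -0.002]
ft_force: [-0.4, -0.4, -0.4]
opening: 0.0851
```

```bash
python3 - <<'E'
from h import *
g=grab_frame("top");cv2.imwrite("pics/top_end2.png",cv2.resize(g["img"][60:290,190:450,::-1],None,fx=2.5,fy=2.5,interpolation=cv2.INTER_CUBIC))
s=grab_frame("scene");cv2.imwrite("pics/sc_end2.png",s["img"][:,:,::-1])
hsv=cv2.cvtColor(g["img"],cv2.COLOR_RGB2HSV);H,S,V=[hsv[...,i].astype(int) for i in range(3)]
for nm,m,z in(("brush",(H>14)&(H<32)&(S>50)&(V>150),.033),("green",(H>50)&(H<75)&(S>90),.003)):
  for c,st,mm in blobs(m,100):
    if not(310<c[0]<380 and 120<c[1]<200):continue
    cs,_=cv2.findContours(mm.astype(np.uint8),cv2.RETR_EXTERNAL,cv2.CHAIN_APPROX_NONE);cc=max(cs,key=cv2.contourArea)
    P=np.array([onplane(g,p[0],z)[:2] for p in cc],np.float32);print(nm,c,cv2.minAreaRect(P*1000))
print(get_state()["t"])
E
```

```text
brush [349.6 158.1] ((637.2593994140625, -80.87554931640625), (119.31119537353516, 24.411312103271484), 8.422224998474121)
green [349.  160.4] ((638.9949951171875, -79.32344055175781), (155.9917755126953, 54.297000885009766), 7.929191589355469)
25.2667
```

View pics/top_end2.png

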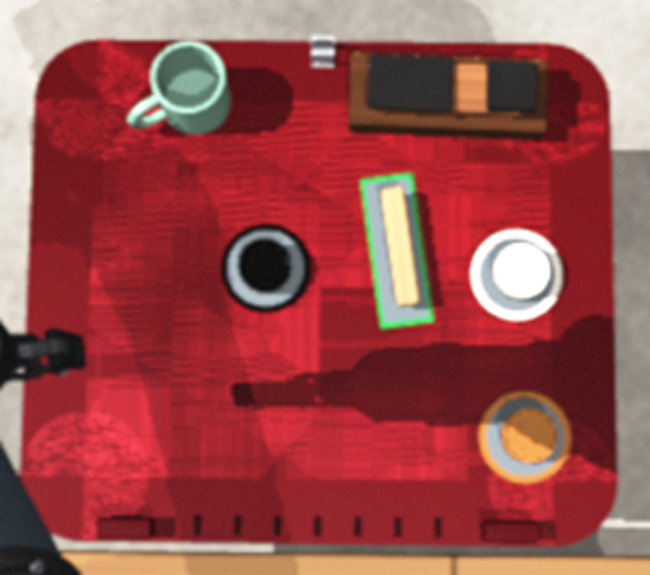

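View pics/sc_end2.png

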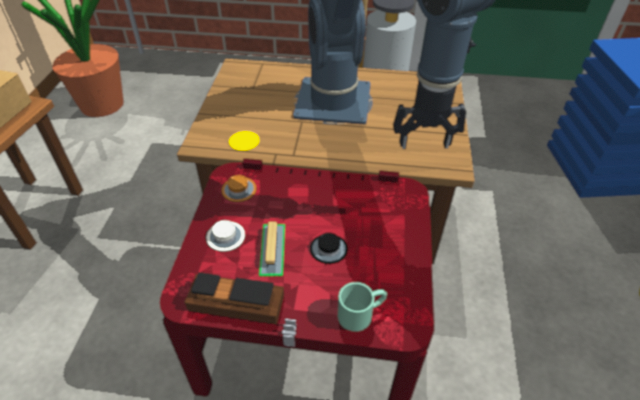

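Each tin stands upright inside its ring of the same colour. The brush is 2 mm from its mat's centre and within 0.5° of its direction. The mug and footrest haven't moved, and the gripper is clear of everything. Handing in.

```bash
python3 -c "
from workcell import *
print(job_done(), get_state()['t'])"
```

```text
the job is handed in; nothing more can be done
the job is handed in; nothing more can be done
```

I handed the job in at about 25 s. The black, tan and white tins stand upright on their own mats, placed in that order. The brush went last and lies bristles down, lengthwise inside the green outline.

**Last checks:**
- **Tins:** In the wrist and top views each tin is inside its ring. I let each one go within about 1 mm of its measured mat centre. The black tin also measured about 2 mm from its mat centre afterwards. I checked the other two by eye.
- **Brush:** It is about 2 mm from the mat centre and within 0.5° of its direction.
- **Left alone:** The mug and footrest look unmoved between the first and last pictures, and I didn't touch the yellow disc.
- **Robot:** The gripper is open and well clear of everything. The highest force I saw was about 15 N, at a fingertip grasp or set-down.

**Disagreement:** The top and scene cameras differed by 2–4 mm in y. I averaged them and checked against the wrist camera. No check failed.

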